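# Feel for the sound spring in the cell carriage and load the cell there

## Task

Two of the three cell holders on the carriage have tired spring fingers. Press the fingers' free tips back to their stops with the gripper's fingertips, without forcing them, to feel which one is still stiff; then push the black-capped sample cell upright and fully home in that holder, let go, and leave everything else where it is.

Things in the scene. Friction and masses are not known exactly. Their poses are not given: they have to be found in the camera images.
- carriage: three-place cell carriage fixed on the bench: aluminium plate 86 mm (x) by 236 mm (y), 10 mm thick, end cheeks 26 mm high, three dark holders that look alike screwed on it 75 mm apart, each 46 mm wide in y. Origin on the bench, under the middle holder's cell axis; y along the row, towards place 1; x from the robot's side towards the side of the spring fingers and stops.
- well_1 (a point): floor centre of the holder's pocket at place 1 (the robot's left end of the row), on the cell axis, 16 mm above the bench: a fully home cell stands here, about 0.5 mm to carriage -x, against the reference wall.
- tab_1 (a point): place 1: rest position of the free tip of the spring finger: middle of the face, looking to carriage -x (to the pocket), of its upright tab; 16 mm to +x of the cell axis, 73 mm above the bench. Tab 16 mm wide in y, 2 mm thick, from 64.5 to 81.5 mm above the bench. The point stays with the carriage when the tip bends.
- finger_a (a joint): bend (rad) of one of the three spring fingers (letters do not follow the places, which are shuffled; which finger is stiff must be felt). A bronze leaf, foot clamped by a plate and two screws 22 mm above the bench; 0 at rest, 0.17 with its tip on the stop. The tip bends to carriage +x, away from the pocket, about 8 mm at the tab; beyond that it is rigid. Noisy reading.
- well_2 (a point): as well_1, middle place. Every pocket: reference wall face 12.5 mm to carriage -x of the cell axis, side wall faces 13.5 mm to either side in y, walls 8 mm thick, tops 56 mm above the bench; the +x side is open and held only by the spring finger.
- tab_2 (a point): place 2: rest position of the free tip of the spring finger: middle of the face, looking to carriage -x (to the pocket), of its upright tab; 16 mm to +x of the cell axis, 73 mm above the bench. Tab 16 mm wide in y, 2 mm thick, from 64.5 to 81.5 mm above the bench. The point stays with the carriage when the tip bends.
- finger_b (a joint): another finger, as finger_a. Force at the tab rises in proportion to the bend: the one stiff finger takes about 9 to 10 N to reach its stop, the two tired ones about 4 to 5 N. More than 25 N of push by the gripper bends a leaf for good.
- well_3 (a point): as well_1, place 3 (the robot's right end). At +x of every pocket stands its spring finger, and behind that a steel stop bracket, 33 to 38 mm from the cell axis, 84 mm high above the bench, with a stop screw for the finger's tip.
- tab_3 (a point): place 3: rest position of the free tip of the spring finger: middle of the face, looking to carriage -x (to the pocket), of its upright tab; 16 mm to +x of the cell axis, 73 mm above the bench. Tab 16 mm wide in y, 2 mm thick, from 64.5 to 81.5 mm above the bench. The point stays with the carriage when the tip bends.
- finger_c (a joint): another finger, as finger_a. Each leaf has a knuckle 52 mm above the bench, 4 mm inside the room a cell needs, and flares to +x above it as a lead-in: a cell must be pushed past it (in the stiff holder some 8 to 15 N around 38 to 30 mm above home, then about 5 N); home, it bends the finger by about 0.10. It never drops home by its weight.
- cell: the sample cell to load: upright round clear-glass vial 24 mm in diameter with a chamfered foot, under a black screw cap 25 mm in diameter and 20 mm high; 72 mm tall over all (cap from 52 to 72 mm), about 55 g. Stands loose on the bench at the robot's right. Origin: centre of its underside; z along its axis.
- short_cell: bystander: short amber cell, 33 mm in diameter, 38 mm tall with white cap, origin under its centre.
- reagent_jar: bystander: white jar 48 mm in diameter, 60 mm tall, origin under its centre.
- beaker: bystander: glass beaker 60 mm across, 75 mm tall, origin under its centre.
- screwdriver: bystander: screwdriver 160 mm long lying on the bench beyond the carriage.
- spares_dish: bystander: white porcelain dish 80 mm across, 14 mm high, with screws, left of the carriage; origin under its centre.
There are look-alikes about, which are no part of the job. There is more than one size of the cell; the job needs the smallest.

How it is judged:
By the outcome, as a careful person would: the job done as asked, in the order asked, and still so for the second after the job is handed in, with the robot touching nothing.
It also fails if it takes over 67 s, if anything falls off the work surface, if the arm or the gripper's body presses on something with over 40 N, if the wrist force passes 120 N, or if a joint passes its speed limit or range.

## Robot

A 6-joint arm with a two-finger parallel gripper is mounted at the origin on the work surface. World frame = base frame: x ahead of the robot, y to its left, z up, the work surface at z = 0. Lengths are in m, angles in degrees, forces in N, time in s.
With the tool pointing down it reaches from about 0.25 to 0.85 m from the base axis. Payload 12.5 kg.
Tool frame: the origin (TCP) lies at the very end of the fingers, on their centre line; the grasp point (between the pads) lies 19 mm behind it; z points along the fingers, y is the direction in which the jaws open and shut (so a half turn about z gives the same grasp; the last joint's range is limited). The gripper opens to 93 mm and grips with 3 to 60 N. Pads are 15 mm wide; open, the fingers measure 128 mm over their backs; the gripper's body (75 mm by 188 mm) begins 65 mm behind the grasp point.
Start: joints at [62.934, 20.094, 94.641, -0, 65.266, -4.847], TCP at [0.208, 0.509, 0.219] pointing down, gripper open.
Joint ranges: [-157.81, 157.81], [-45, 120.19], [0.68, 151.7], [-89.99, 269.99], [4.06, 180], [-164.3, 164.3]. Speed limits (degrees/s): [127.2, 127.2, 159.86, 180, 180, 180].

## Interface

Orientations are given as a 3x3 rotation matrix whose columns are the frame's x, y, z axes.
In Python, from station import * gives the robot as it stands. The module is installed in compiled form; this text tells all that it offers.
- The arm moves only by the tool apply_moves, never from a script. Its argument "steps" is a list of rows, each an object of numbers: "claw": the closure, from 0 (fully open) to 1 (shut); "x", "y", "z": the shift along the tool's x, y, z normalised to -1 to 1, where 1 is 0.25 m; "wx", "wy", "wz": the turn, a rotation vector about the tool's x, y, z normalised to -1 to 1, where 1 is 180 degrees. In form: [{"claw": .., "x": .., "y": .., "z": .., "wx": .., "wy": .., "wz": ..}, ...]. A call has exactly 8 rows; each row is the pose to reach, as a shift and turn from the pose commanded when the call began, along the tool's axes at that moment, turning the shorter way round; what a row does not reach only later rows make up. A row lasts 1/12 s, in which the tool goes at most 41.7 mm and 7.16 degrees, less where a joint would pass 70% of its speed; a pose out of reach is approached as far as the arm can. A call with a number of a shift or a turn outside -1 to 1 is refused whole. A call with a gripper value outside its range is refused whole. The fingers move at their own pace and stop on an object; "force" is the grip in N (left out, the last holds). Time passes only in rows, so rows that repeat a pose let the fingers close, or fill a call up. It gives the time, the measured TCP pose, the force and the opening at its end, in the units of the state.
- state(): the state, without advancing time (a new reading comes with each control period).
- camera(name): name is "side" or "top"; returns (picture, depth): 420x560x3 uint8, red, green, blue; 420x560 float32, m along the optical axis (not along the pixel's ray), 0 where there is no reading.
- get_calibration(name): a dict with "camera_matrix" (3x3 intrinsics, pixels), "eye" and "attitude" of the camera in the world. Camera axes: x right, y down, z forward; pixel columns grow to the right and rows downward; lengths in m; the calibration is good to about 2 mm. A picture is of the moment at which its call begins. get_calibration takes no time and is no camera call.
- hand_in(): hands the job in, once; it reports no verdict.
The state is a dict: "time": time; "q": joint angles; "qvel": joint speeds; "effort": joint torques, N m; "tool_pos": TCP position; "tcp_rot": TCP orientation; "ft_force": force on the tool from outside, world axes, zero at the start; "wrist_torque": the same for the moment, N m; "finger_gap": finger opening in m.
Only numpy, scipy, OpenCV 4.12 (cv2) and the standard library are available. Lean on these libraries where they do the work, as an engineer would, in place of code of your own. Each camera call takes 0.05 s, during which the arm holds its last target. There are 200 camera calls.

## Working session

There is one attempt and no reset: what is moved stays moved. The work goes in short steps, Python scripts to look and compute and a tool call to move; the robot and the scene stay as the last step left them, time stands still between calls to the robot, and variables do not carry over. Pictures are saved under pics/ and viewed, about 8 in all and at most 12, crops included, and the job is handed in when it is done.

Besides the shell and the picture viewer there is one more tool, called after "Request:" in YAML: its name, and indented under it one key for each argument. apply_moves: Moves the arm, as the interface text tells. Its arguments: {"type":"object","properties":{"steps":{"type":"array"},"force":{"type":"number"}},"required":["steps"]}

```bash
mkdir -p pics
cat > h.py <<'E'
from station import *
import numpy as np, cv2
def cal(n):
    c=get_calibration(n); return np.array(c["camera_matrix"]),np.array(c["eye"]),np.array(c["attitude"])
def cloud(n,d):
    K,e,R=cal(n); v,u=np.mgrid[:d.shape[0],:d.shape[1]]
    p=np.stack([(u-K[0,2])/K[0,0]*d,(v-K[1,2])/K[1,1]*d,d],-1)
    w=p@R.T+e; w[d<=0]=np.nan; return w
def proj(n,P):
    K,e,R=cal(n); c=(np.atleast_2d(P)-e)@R; return c[:,:2]/c[:,2:]*[K[0,0],K[1,1]]+[K[0,2],K[1,2]]
def save(n,im): cv2.imwrite("pics/"+n,im[...,::-1])
E
python3 - <<'E'
from h import *
for n in("top","side"):
    im,d=camera(n); save(n+"0.png",im); np.savez(n+"0.npz",im=im,d=d)
    print(n,cal(n))
s=state();print(s)
E
```

```text
top (array([[381.98589001,   0.        , 281.94352175],
       [  0.        , 381.98589001, 202.68595256],
       [  0.        ,   0.        ,   1.        ]]), array([ 0.46303791, -0.02791155,  1.13762162]), array([[-0.00188157, -0.99916536,  0.04080498],
       [-0.99999567,  0.00178769, -0.00233707],
       [ 0.00226217, -0.0408092 , -0.9991644 ]]))
side (array([[497.07180961,   0.        , 282.67241156],
       [  0.        , 497.07180961, 214.86751153],
       [  0.        ,   0.        ,   1.        ]]), array([ 0.47726457, -0.9826888 ,  0.85597392]), array([[ 0.99829315, -0.0512621 ,  0.02798175],
       [-0.05413452, -0.63243972,  0.77271564],
       [-0.02191426, -0.77291151, -0.63413529]]))
{'time': 0.1, 'q': array([ 6.29343605e+01,  2.01196398e+01,  9.46731436e+01,  2.09367946e-03,
        6.52650458e+01, -4.84814363e+00]), 'qvel': array([-0.00286179, -0.0511651 , -0.16071747, -0.04468724, -0.02352847,
       -0.02586892]), 'effort': array([ 1.74701410e-03, -4.98027527e+01, -2.85701984e+01,  7.00992183e-02,
        2.39130267e-02, -4.74843341e-05]), 'tool_pos': array([0.20780424, 0.5089019 , 0.21817158]), 'tcp_rot': array([[-9.25749347e-01,  3.78137418e-01, -4.88800557e-04],
       [ 3.78137716e-01,  9.25748933e-01, -8.83673113e-04],
       [ 1.18356725e-04, -1.00289373e-03, -9.99999490e-01]]), 'ft_force': array([ 0.65874989, -0.07809372, -0.39332539]), 'wrist_torque': array([-0.00538667,  0.00440342, -0.00874076]), 'finger_gap': 0.0927802636223473}
```

View pics/top0.png

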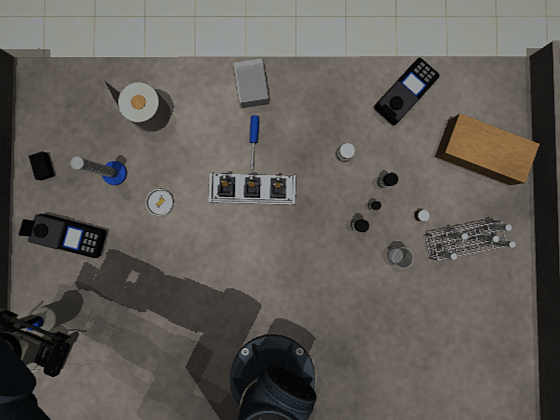

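View pics/side0.png

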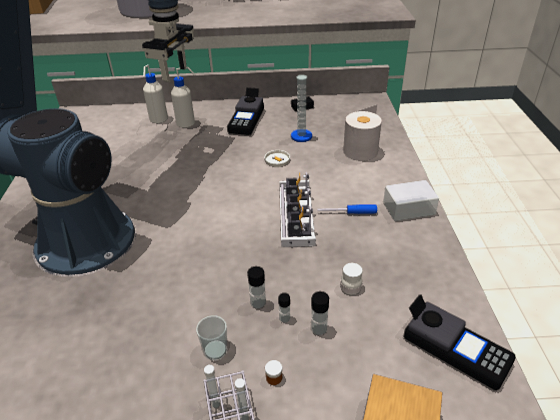

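The top view shows the carriage at about (252,188). Three black-capped vials stand at top (361,225), (376,205) and (389,179), which are side (257,287), (284,305) and (320,312). The one at top (376,205) looks smallest, so I'll measure all three and check it in an enlarged crop.

Run:
```python
from h import *
t=np.load("top0.npz"); s=np.load("side0.npz")
w=cloud("top",t["d"]); im=t["im"]
for n,(u,v) in dict(A=(361,225),B=(376,205),C=(389,179)).items():
    p=w[v-14:v+15,u-14:u+15].reshape(-1,3); z=np.nanmax(p[:,2]); 
    q=p[p[:,2]>z-.006]; print(n,"ztop",z.round(4),"ctr",((np.nanmax(q,0)+np.nanmin(q,0))/2).round(4),q.mean(0).round(4),"ext",np.ptp(q,axis=0).round(4),len(q))
w2=cloud("side",s["d"])
for n,(u,v) in dict(A=(257,272),B=(284,298),C=(320,298)).items():
    p=w2[v-10:v+11,u-12:u+13].reshape(-1,3); z=np.nanmax(p[:,2]); q=p[p[:,2]>z-.004]
    print(n,"side ztop",z.round(4),q.mean(0).round(4),np.ptp(q,axis=0).round(4),len(q))
# carriage: plate z ~10mm, cheeks
r=w[165:212,200:305]; m=(r[...,2]>.006)&(r[...,2]<.1)
pts=r[m]; 
rect=cv2.minAreaRect((pts[:,:2]*1000).astype(np.float32)); print("carriage rect mm",rect)
rr=w2[170:255,265:330]; m2=(rr[...,2]>.006)&(rr[...,2]<.1)
print("side rect",cv2.minAreaRect((rr[m2][:,:2]*1000).astype(np.float32)))
a=cv2.resize(im[160:215,195:310],None,fx=6,fy=6,interpolation=cv2.INTER_CUBIC)[:,:690]
b=cv2.resize(s["im"][260:345,235:345],None,fx=3,fy=3,interpolation=cv2.INTER_CUBIC)
c=cv2.resize(s["im"][165:255,265:335],None,fx=3,fy=3,interpolation=cv2.INTER_CUBIC)
o=np.zeros((600,690,3),np.uint8); o[:330]=a; o[330:585,:330]=b; o[330:600,340:550]=c
save("crop1.png",o)
```

```text
A ztop 0.1069 ctr [ 0.4445 -0.2469  0.1039] [ 0.4437 -0.2469  0.1032] ext [0.0325 0.033  0.006 ] 101
B ztop 0.1057 ctr [ 0.4607 -0.2479  0.1049] [ 0.4607 -0.2479  0.1049] ext [0.     0.0031 0.0017] 2
C ztop 0.107 ctr [ 0.5721 -0.3266  0.104 ] [ 0.5709 -0.3268  0.1031] ext [0.033  0.0329 0.0059] 98
A side ztop 0.1074 [ 0.4427 -0.2494  0.1046] [0.0316 0.0335 0.004 ] 95
B side ztop 0.0762 [ 0.4992 -0.295   0.0738] [0.023  0.0223 0.0039] 61
C side ztop 0.1085 [ 0.5688 -0.3304  0.1055] [0.0339 0.0324 0.004 ] 45
carriage rect mm ((559.7422485351562, 58.913124084472656), (120.88946533203125, 257.0133361816406), 2.6004691123962402)
side rect ((562.249267578125, 90.09028625488281), (326.1156311035156, 160.62864685058594), 85.93437957763672)
```

View pics/crop1.png

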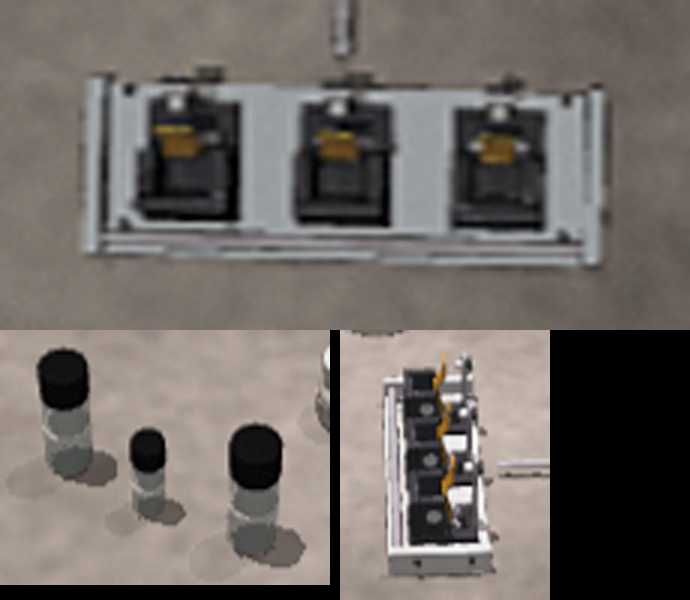

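The crop confirms it. B (top 376,205; side 284,298) is the small vial, about 72–75 mm tall with a cap about 23 mm wide. A and C are about 107 mm tall. Next I'll fit the carriage pose and B's axis.

Run:
```python
from h import *
t=np.load("top0.npz"); s=np.load("side0.npz")
def show(name,a,win,zs):
    w=cloud(name,a["d"]); u0,u1,v0,v1=win; r=w[v0:v1,u0:u1].reshape(-1,3); g=a["im"][v0:v1,u0:u1].reshape(-1,3).astype(int).sum(1)
    return r,g
r,g=show("top",t,(200,305,165,212),0)
print(np.histogram(r[:,2],bins=np.arange(-.004,.1,.004)))
# wall tops
m=(r[:,2]>.050)&(r[:,2]<.060)&(g<330); q=r[m]
print("bench z",np.nanmedian(r[r[:,2]<.005][:,2]))
_,lab,cen=cv2.kmeans(q[:,1:2].astype(np.float32),3,None,(3,50,1e-6),5,cv2.KMEANS_PP_CENTERS)
lab=lab.ravel()
for k in np.argsort(-cen.ravel()):
    p=q[lab==k]; print("holder",len(p),"x",p[:,0].min().round(4),p[:,0].max().round(4),"y",p[:,1].min().round(4),p[:,1].max().round(4),"mid",((p[:,1].min()+p[:,1].max())/2).round(4), "z",np.median(p[:,2]).round(4))
# cheeks
m=(r[:,2]>.021)&(r[:,2]<.031)&(g>380); q=r[m]
for sgn in(1,-1):
    p=q[sgn*(q[:,1]-.058)>.105]; print("cheek",len(p),p.min(0).round(4),p.max(0).round(4),p.mean(0).round(4), "line",np.polyfit(p[:,0],p[:,1],1))
# B cell
w=cloud("top",t["d"])[195:215,366:386].reshape(-1,3); q=w[(w[:,2]>.062)&(w[:,2]<.08)&(w[:,0]>.46)]; print("B top",len(q),q.min(0).round(4),q.max(0).round(4),q.mean(0).round(4))
w=cloud("side",s["d"])[288:325,270:300].reshape(-1,3); q=w[(w[:,2]>.069)&(w[:,2]<.08)]; print("B side",len(q),q.min(0).round(4),q.max(0).round(4),q.mean(0).round(4))
q=w[(w[:,2]>.054)&(w[:,2]<.067)]; print("B capside",q.min(0).round(4),q.max(0).round(4))
big=cv2.resize(t["im"][168:210,204:302],None,fx=8,fy=8,interpolation=cv2.INTER_LANCZOS4)
save("carr8.png",big)
```

```text
(array([1308,  895,  324,  696,  423,  315,  166,  138,   28,    5,    4,
         16,   16,   37,  180,   97,   23,    6,    4,   12,   38,   23,
         10,    0,    0]), array([-0.004,  0.   ,  0.004,  0.008,  0.012,  0.016,  0.02 ,  0.024,
        0.028,  0.032,  0.036,  0.04 ,  0.044,  0.048,  0.052,  0.056,
        0.06 ,  0.064,  0.068,  0.072,  0.076,  0.08 ,  0.084,  0.088,
        0.092,  0.096]))
bench z -0.0005877060155575764
holder 101 x 0.5292 0.5867 y 0.1116 0.154 mid 0.1328 z 0.0547
holder 90 x 0.5266 0.5831 y 0.0374 0.0775 mid 0.0575 z 0.0549
holder 96 x 0.526 0.5602 y -0.0364 0.0035 mid -0.0165 z 0.055
cheek 79 [0.5136 0.1652 0.021 ] [0.5962 0.1852 0.031 ] [0.5545 0.1799 0.0253] line [-0.00327532  0.18169397]
cheek 71 [ 0.5073 -0.066   0.0214] [ 0.5895 -0.0482  0.0306] [ 0.5418 -0.0631  0.0255] line [-0.04286613 -0.03989739]
B top 66 [ 0.4885 -0.3054  0.066 ] [ 0.5108 -0.2816  0.0761] [ 0.5001 -0.2931  0.0711]
B side 97 [ 0.4875 -0.3088  0.0693] [ 0.5107 -0.28    0.0762] [ 0.499  -0.2956  0.0728]
B capside [ 0.4872 -0.3082  0.0544] [ 0.5102 -0.2951  0.067 ]
```

View pics/carr8.png

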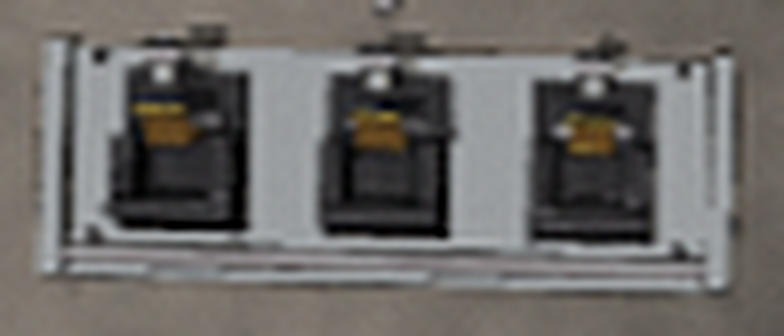

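```bash
cat > go.py <<'E'
# usage: go.py X Y Z YAW(of tool y, deg) [peek] -> prints row numbers, stores the commanded pose
import sys,json,os,numpy as np
from scipy.spatial.transform import Rotation as Ro
f="cmd.json"; c=json.load(open(f)) if os.path.exists(f) else dict(p=[.208,.509,.219],yaw=67.78)
def R(yaw):
    a=np.radians(yaw); y=np.array([np.cos(a),np.sin(a),0]); z=np.array([0,0,-1.]); return np.stack([np.cross(y,z),y,z],1)
def plan(X,Y,Z,yaw,save=True):
    d=np.round(R(c["yaw"]).T@(np.array([X,Y,Z])-c["p"])/.25,4); wz=round(-(yaw-c["yaw"])/180,4)
    print(dict(x=d[0],y=d[1],z=d[2],wz=wz))
    if save:
        c["p"]=list(np.array(c["p"])+R(c["yaw"])@d*.25); c["yaw"]-=wz*180; json.dump(c,open(f,"w"))
if __name__=="__main__": plan(*map(float,sys.argv[1:5]))
E
python3 - <<'E'
from h import *
t=np.load("top0.npz"); im=t["im"]; K,e,R=cal("top")
def bp(u,v,z):
    r=R@np.array([(u-K[0,2])/K[0,0],(v-K[1,2])/K[1,1],1]); return e+r*(z-e[2])/r[2]
big=lambda U,V:(U/8+204-.44,V/8+168-.44)
for nm,U,V,z in [("tab1",160,108,.0815),("tab2",376,117,.0815),("tab3",592,121,.0815),("cheekL fl",42,275,.026),("cheekL bl",45,38,.026),("cheekR fr",722,292,.026),("cheekR br",730,57,.026)]:
    print(nm,bp(*big(U,V),z).round(4))
w=cloud("top",t["d"]); hsv=cv2.cvtColor(im,cv2.COLOR_RGB2HSV)
m=(hsv[...,1]>110)&(hsv[...,0]<30); m[:165]=0;m[212:]=0;m[:,:200]=0;m[:,305:]=0
n,l,s,cn=cv2.connectedComponentsWithStats(m.astype(np.uint8))
for k in range(1,n):
    p=w[l==k]; q=p[p[:,2]>.068]; print("orange",s[k][4],cn[k].round(1),len(q),np.nanmean(q,0).round(4),np.nanmin(p,0).round(4),np.nanmax(p,0).round(4))
E
python3 go.py .39 .33 .20 88.5
```

```text
tab1 [0.5665 0.1314 0.0815]
tab2 [0.5632 0.0565 0.0815]
tab3 [ 0.5617 -0.0183  0.0815]
cheekL fl [0.511  0.1824 0.026 ]
cheekL bl [0.5976 0.1818 0.026 ]
cheekR fr [ 0.5044 -0.0651  0.026 ]
cheekR br [ 0.5902 -0.0683  0.026 ]
orange 31 [224.5 183.1] 7 [0.5664 0.132  0.0796] [0.5578 0.1248 0.0185] [0.567  0.1401 0.0845]
orange 31 [250.8 184.1] 6 [0.564  0.0569 0.0786] [0.5549 0.0503 0.0178] [0.5644 0.0691 0.0812]
orange 20 [277.5 184.7] 4 [ 0.5611 -0.0181  0.0781] [ 0.5547 -0.0249  0.0148] [ 0.5614 -0.0108  0.0813]
orange 1 [221. 190.] 0 [nan nan nan] [0.5457 0.147  0.0263] [0.5457 0.147  0.0263]
orange 1 [247. 196.] 0 [nan nan nan] [0.5274 0.0703 0.0374] [0.5274 0.0703 0.0374]
{'x': np.float64(-0.9447), 'y': np.float64(-0.3875), 'z': np.float64(0.076), 'wz': -0.1151}<stdin>:12: RuntimeWarning: Mean of empty slice
```

Request:
apply_moves:
  steps:
    - {"claw": 1, "x": -0.4, "y": -0.16, "z": 0.03, "wz": -0.04}
    - {"claw": 1, "x": -0.7, "y": -0.28, "z": 0.05, "wz": -0.08}
    - {"claw": 1, "x": -0.9447, "y": -0.3875, "z": 0.076, "wz": -0.1151}
    - {"claw": 1, "x": -0.9447, "y": -0.3875, "z": 0.076, "wz": -0.1151}
    - {"claw": 1, "x": -0.9447, "y": -0.3875, "z": 0.076, "wz": -0.1151}
    - {"claw": 1, "x": -0.9447, "y": -0.3875, "z": 0.076, "wz": -0.1151}
    - {"claw": 1, "x": -0.9447, "y": -0.3875, "z": 0.076, "wz": -0.1151}
    - {"claw": 1, "x": -0.9447, "y": -0.3875, "z": 0.076, "wz": -0.1151}
  force: 20

```text
invalid input
```

```bash
python3 go.py .545 .132 .12 88.5; cat cmd.json
```

```text
{'x': np.float64(-0.6405), 'y': np.float64(-0.7755), 'z': np.float64(0.32), 'wz': -0.0}
{"p": [0.5449898513152239, 0.13200063983597493, 0.12000000000000001], "yaw": 88.498}
```

Request:
apply_moves:
  steps:
    - {"claw": 1, "x": -0.4, "y": -0.16, "z": 0.03, "wx": 0, "wy": 0, "wz": -0.04}
    - {"claw": 1, "x": -0.7, "y": -0.28, "z": 0.05, "wx": 0, "wy": 0, "wz": -0.08}
    - {"claw": 1, "x": -0.9447, "y": -0.3875, "z": 0.076, "wx": 0, "wy": 0, "wz": -0.1151}
    - {"claw": 1, "x": -0.9447, "y": -0.3875, "z": 0.076, "wx": 0, "wy": 0, "wz": -0.1151}
    - {"claw": 1, "x": -0.9447, "y": -0.3875, "z": 0.076, "wx": 0, "wy": 0, "wz": -0.1151}
    - {"claw": 1, "x": -0.9447, "y": -0.3875, "z": 0.076, "wx": 0, "wy": 0, "wz": -0.1151}
    - {"claw": 1, "x": -0.9447, "y": -0.3875, "z": 0.076, "wx": 0, "wy": 0, "wz": -0.1151}
    - {"claw": 1, "x": -0.9447, "y": -0.3875, "z": 0.076, "wx": 0, "wy": 0, "wz": -0.1151}
  force: 20

```text
time: 0.77
tool_pos: [0.3919, 0.3277, 0.1991]
tcp_rot: [[-1.0, 0.03, -0.0], [0.03, 1.0, -0.001], [0.0, -0.001, -1.0]]
ft_force: [-0.2, 0.6, 1.0]
finger_gap: 0.0443
```

Request:
apply_moves:
  steps:
    - {"claw": 1, "x": -0.16, "y": -0.19, "z": 0.08, "wx": 0, "wy": 0, "wz": 0}
    - {"claw": 1, "x": -0.32, "y": -0.38, "z": 0.16, "wx": 0, "wy": 0, "wz": 0}
    - {"claw": 1, "x": -0.5, "y": -0.58, "z": 0.24, "wx": 0, "wy": 0, "wz": 0}
    - {"claw": 1, "x": -0.6405, "y": -0.7755, "z": 0.32, "wx": 0, "wy": 0, "wz": 0}
    - {"claw": 1, "x": -0.6405, "y": -0.7755, "z": 0.32, "wx": 0, "wy": 0, "wz": 0}
    - {"claw": 1, "x": -0.6405, "y": -0.7755, "z": 0.32, "wx": 0, "wy": 0, "wz": 0}
    - {"claw": 1, "x": -0.6405, "y": -0.7755, "z": 0.32, "wx": 0, "wy": 0, "wz": 0}
    - {"claw": 1, "x": -0.6405, "y": -0.7755, "z": 0.32, "wx": 0, "wy": 0, "wz": 0}

```text
time: 1.43
tool_pos: [0.5455, 0.1306, 0.1183]
tcp_rot: [[-1.0, 0.029, -0.002], [0.029, 1.0, -0.0], [0.002, -0.0, -1.0]]
ft_force: [0.9, -0.3, -0.3]
finger_gap: 0.0006
```

Run:
```python
from h import *
s=state(); print(s["time"],s["tool_pos"],s["ft_force"],s["finger_gap"])
im,d=camera("top"); s2,d2=camera("side"); np.savez("t1.npz",im=im,d=d,s=s2,d2=d2)
a=cv2.resize(im[140:225,190:310],None,fx=4,fy=4,interpolation=cv2.INTER_CUBIC)
b=cv2.resize(s2[140:260,250:345],None,fx=3,fy=3,interpolation=cv2.INTER_CUBIC)
o=np.zeros((360,770,3),np.uint8);o[:340,:480]=a;o[:,485:]=b; save("p1.png",o)
```

```text
1.4333 [0.54550179 0.13064431 0.11831187] [ 0.87048988 -0.29013143 -0.26186061] 0.0005604676257675251
```

View pics/p1.png

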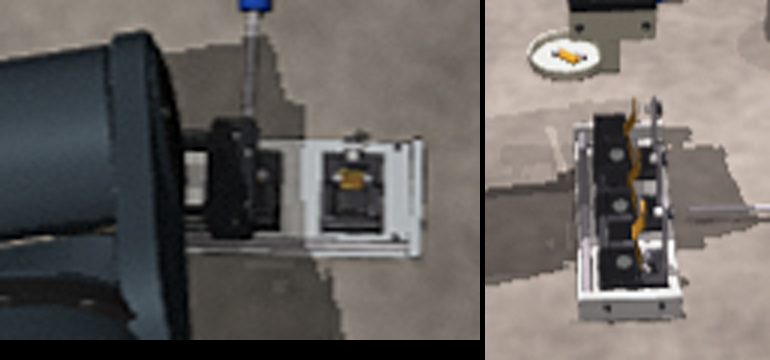

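The top crop shows the closed fingers over place 1, with places 2 and 3 visible and nothing in the way. The side crop shows the fingers' foot at about (615,30), clear of the carriage. Now down to tab height and start feeling.

```bash
python3 go.py .543 .132 .0695 88.4; python3 go.py .553 .1315 .0695 88.4;python3 go.py .557 .1315 .0695 88.4
```

```text
{'x': np.float64(0.008), 'y': np.float64(-0.0002), 'z': np.float64(0.202), 'wz': 0.0005}
{'x': np.float64(-0.0401), 'y': np.float64(-0.0009), 'z': np.float64(0.0), 'wz': 0.0}
{'x': np.float64(-0.016), 'y': np.float64(0.0004), 'z': np.float64(0.0), 'wz': 0.0}
```

Request:
apply_moves:
  steps:
    - {"claw": 1, "x": 0.008, "y": 0, "z": 0.1, "wx": 0, "wy": 0, "wz": 0.0005}
    - {"claw": 1, "x": 0.008, "y": 0, "z": 0.202, "wx": 0, "wy": 0, "wz": 0.0005}
    - {"claw": 1, "x": 0.008, "y": 0, "z": 0.202, "wx": 0, "wy": 0, "wz": 0.0005}
    - {"claw": 1, "x": 0.008, "y": 0, "z": 0.202, "wx": 0, "wy": 0, "wz": 0.0005}
    - {"claw": 1, "x": 0.008, "y": 0, "z": 0.202, "wx": 0, "wy": 0, "wz": 0.0005}
    - {"claw": 1, "x": 0.008, "y": 0, "z": 0.202, "wx": 0, "wy": 0, "wz": 0.0005}
    - {"claw": 1, "x": 0.008, "y": 0, "z": 0.202, "wx": 0, "wy": 0, "wz": 0.0005}
    - {"claw": 1, "x": 0.008, "y": 0, "z": 0.202, "wx": 0, "wy": 0, "wz": 0.0005}

```text
time: 2.2
tool_pos: [0.5433, 0.1324, 0.0701]
tcp_rot: [[-1.0, 0.028, 0.001], [0.028, 1.0, 0.0], [-0.001, 0.0, -1.0]]
ft_force: [-0.6, -0.6, 0.8]
finger_gap: 0.0006
```

Request:
apply_moves:
  steps:
    - {"claw": 1, "x": -0.02, "y": 0, "z": 0, "wx": 0, "wy": 0, "wz": 0}
    - {"claw": 1, "x": -0.04, "y": -0.001, "z": 0, "wx": 0, "wy": 0, "wz": 0}
    - {"claw": 1, "x": -0.04, "y": -0.001, "z": 0, "wx": 0, "wy": 0, "wz": 0}
    - {"claw": 1, "x": -0.04, "y": -0.001, "z": 0, "wx": 0, "wy": 0, "wz": 0}
    - {"claw": 1, "x": -0.04, "y": -0.001, "z": 0, "wx": 0, "wy": 0, "wz": 0}
    - {"claw": 1, "x": -0.04, "y": -0.001, "z": 0, "wx": 0, "wy": 0, "wz": 0}
    - {"claw": 1, "x": -0.04, "y": -0.001, "z": 0, "wx": 0, "wy": 0, "wz": 0}
    - {"claw": 1, "x": -0.04, "y": -0.001, "z": 0, "wx": 0, "wy": 0, "wz": 0}

```text
time: 2.87
tool_pos: [0.5529, 0.1317, 0.0691]
tcp_rot: [[-1.0, 0.028, -0.0], [0.028, 1.0, 0.0], [0.0, 0.0, -1.0]]
ft_force: [-0.2, 0.2, 0.0]
finger_gap: 0.0006
```

Request:
apply_moves:
  steps:
    - {"claw": 1, "x": -0.004, "y": 0, "z": 0, "wx": 0, "wy": 0, "wz": 0}
    - {"claw": 1, "x": -0.008, "y": 0, "z": 0, "wx": 0, "wy": 0, "wz": 0}
    - {"claw": 1, "x": -0.012, "y": 0, "z": 0, "wx": 0, "wy": 0, "wz": 0}
    - {"claw": 1, "x": -0.016, "y": 0, "z": 0, "wx": 0, "wy": 0, "wz": 0}
    - {"claw": 1, "x": -0.016, "y": 0, "z": 0, "wx": 0, "wy": 0, "wz": 0}
    - {"claw": 1, "x": -0.016, "y": 0, "z": 0, "wx": 0, "wy": 0, "wz": 0}
    - {"claw": 1, "x": -0.016, "y": 0, "z": 0, "wx": 0, "wy": 0, "wz": 0}
    - {"claw": 1, "x": -0.016, "y": 0, "z": 0, "wx": 0, "wy": 0, "wz": 0}

```text
time: 3.53
tool_pos: [0.5569, 0.1316, 0.0691]
tcp_rot: [[-1.0, 0.028, -0.0], [0.028, 1.0, 0.0], [0.0, 0.0, -1.0]]
ft_force: [-0.7, -0.1, 0.4]
finger_gap: 0.0005
```

Request:
apply_moves:
  steps:
    - {"claw": 1, "x": -0.003, "y": 0, "z": 0, "wx": 0, "wy": 0, "wz": 0}
    - {"claw": 1, "x": -0.006, "y": 0, "z": 0, "wx": 0, "wy": 0, "wz": 0}
    - {"claw": 1, "x": -0.009, "y": 0, "z": 0, "wx": 0, "wy": 0, "wz": 0}
    - {"claw": 1, "x": -0.012, "y": 0, "z": 0, "wx": 0, "wy": 0, "wz": 0}
    - {"claw": 1, "x": -0.012, "y": 0, "z": 0, "wx": 0, "wy": 0, "wz": 0}
    - {"claw": 1, "x": -0.012, "y": 0, "z": 0, "wx": 0, "wy": 0, "wz": 0}
    - {"claw": 1, "x": -0.012, "y": 0, "z": 0, "wx": 0, "wy": 0, "wz": 0}
    - {"claw": 1, "x": -0.012, "y": 0, "z": 0, "wx": 0, "wy": 0, "wz": 0}

```text
time: 4.2
tool_pos: [0.5598, 0.1315, 0.069]
tcp_rot: [[-1.0, 0.028, -0.0], [0.028, 1.0, -0.0], [0.0, -0.0, -1.0]]
ft_force: [-0.6, -0.2, -2.1]
finger_gap: 0.0006
```

Request:
apply_moves:
  steps:
    - {"claw": 1, "x": -0.002, "y": 0, "z": 0, "wx": 0, "wy": 0, "wz": 0}
    - {"claw": 1, "x": -0.004, "y": 0, "z": 0, "wx": 0, "wy": 0, "wz": 0}
    - {"claw": 1, "x": -0.006, "y": 0, "z": 0, "wx": 0, "wy": 0, "wz": 0}
    - {"claw": 1, "x": -0.008, "y": 0, "z": 0, "wx": 0, "wy": 0, "wz": 0}
    - {"claw": 1, "x": -0.008, "y": 0, "z": 0, "wx": 0, "wy": 0, "wz": 0}
    - {"claw": 1, "x": -0.008, "y": 0, "z": 0, "wx": 0, "wy": 0, "wz": 0}
    - {"claw": 1, "x": -0.008, "y": 0, "z": 0, "wx": 0, "wy": 0, "wz": 0}
    - {"claw": 1, "x": -0.008, "y": 0, "z": 0, "wx": 0, "wy": 0, "wz": 0}

```text
time: 4.87
tool_pos: [0.5618, 0.1314, 0.0691]
tcp_rot: [[-1.0, 0.028, -0.0], [0.028, 1.0, -0.0], [0.0, -0.0, -1.0]]
ft_force: [-2.6, -0.1, -2.0]
finger_gap: 0.0002
```

Request:
apply_moves:
  steps:
    - {"claw": 1, "x": -0.002, "y": 0, "z": 0, "wx": 0, "wy": 0, "wz": 0}
    - {"claw": 1, "x": -0.004, "y": 0, "z": 0, "wx": 0, "wy": 0, "wz": 0}
    - {"claw": 1, "x": -0.006, "y": 0, "z": 0, "wx": 0, "wy": 0, "wz": 0}
    - {"claw": 1, "x": -0.008, "y": 0, "z": 0, "wx": 0, "wy": 0, "wz": 0}
    - {"claw": 1, "x": -0.008, "y": 0, "z": 0, "wx": 0, "wy": 0, "wz": 0}
    - {"claw": 1, "x": -0.008, "y": 0, "z": 0, "wx": 0, "wy": 0, "wz": 0}
    - {"claw": 1, "x": -0.008, "y": 0, "z": 0, "wx": 0, "wy": 0, "wz": 0}
    - {"claw": 1, "x": -0.008, "y": 0, "z": 0, "wx": 0, "wy": 0, "wz": 0}

```text
time: 5.53
tool_pos: [0.5638, 0.1314, 0.0691]
tcp_rot: [[-1.0, 0.028, -0.0], [0.028, 1.0, -0.0], [0.0, -0.0, -1.0]]
ft_force: [-3.2, 0.0, -2.9]
finger_gap: 0.0006
```

Request:
apply_moves:
  steps:
    - {"claw": 1, "x": -0.002, "y": 0, "z": 0, "wx": 0, "wy": 0, "wz": 0}
    - {"claw": 1, "x": -0.004, "y": 0, "z": 0, "wx": 0, "wy": 0, "wz": 0}
    - {"claw": 1, "x": -0.006, "y": 0, "z": 0, "wx": 0, "wy": 0, "wz": 0}
    - {"claw": 1, "x": -0.006, "y": 0, "z": 0, "wx": 0, "wy": 0, "wz": 0}
    - {"claw": 1, "x": -0.006, "y": 0, "z": 0, "wx": 0, "wy": 0, "wz": 0}
    - {"claw": 1, "x": -0.006, "y": 0, "z": 0, "wx": 0, "wy": 0, "wz": 0}
    - {"claw": 1, "x": -0.006, "y": 0, "z": 0, "wx": 0, "wy": 0, "wz": 0}
    - {"claw": 1, "x": -0.006, "y": 0, "z": 0, "wx": 0, "wy": 0, "wz": 0}

```text
time: 6.2
tool_pos: [0.565, 0.1313, 0.069]
tcp_rot: [[-1.0, 0.028, -0.001], [0.028, 1.0, -0.0], [0.001, -0.0, -1.0]]
ft_force: [-6.5, 1.1, -1.3]
finger_gap: 0.0004
```

Request:
apply_moves:
  steps:
    - {"claw": 1, "x": -0.002, "y": 0, "z": 0, "wx": 0, "wy": 0, "wz": 0}
    - {"claw": 1, "x": -0.003, "y": 0, "z": 0, "wx": 0, "wy": 0, "wz": 0}
    - {"claw": 1, "x": -0.003, "y": 0, "z": 0, "wx": 0, "wy": 0, "wz": 0}
    - {"claw": 1, "x": -0.003, "y": 0, "z": 0, "wx": 0, "wy": 0, "wz": 0}
    - {"claw": 1, "x": -0.003, "y": 0, "z": 0, "wx": 0, "wy": 0, "wz": 0}
    - {"claw": 1, "x": -0.003, "y": 0, "z": 0, "wx": 0, "wy": 0, "wz": 0}
    - {"claw": 1, "x": -0.003, "y": 0, "z": 0, "wx": 0, "wy": 0, "wz": 0}
    - {"claw": 1, "x": -0.003, "y": 0, "z": 0, "wx": 0, "wy": 0, "wz": 0}

```text
time: 6.87
tool_pos: [0.5652, 0.1313, 0.0689]
tcp_rot: [[-1.0, 0.028, -0.002], [0.028, 1.0, -0.0], [0.002, -0.0, -1.0]]
ft_force: [-8.5, -0.1, -0.4]
finger_gap: 0.0004
```

Run:
```python
from h import *
for i in range(4):
    s=state(); print(s["time"],s["tool_pos"].round(5),s["ft_force"].round(2)); camera("top")
```

```text
6.8667 [0.5652  0.13133 0.06892] [-8.45 -0.1  -0.41]
6.9167 [0.56522 0.13131 0.06892] [-8.89  0.3  -0.1 ]
6.9667 [0.56522 0.13134 0.06893] [-8.48  0.91  0.4 ]
7.0167 [0.56521 0.13133 0.06894] [-8.26 -0.39  0.27]
```

Place 1 gives about 2.6 N at 5 mm, and it turns rigid at about 4.5–5 N, so that finger is on its stop and tired. Next, place 2.

Request:
apply_moves:
  steps:
    - {"claw": 1, "x": 0.04, "y": 0, "z": 0, "wx": 0, "wy": 0, "wz": 0}
    - {"claw": 1, "x": 0.085, "y": 0, "z": 0, "wx": 0, "wy": 0, "wz": 0}
    - {"claw": 1, "x": 0.085, "y": -0.15, "z": 0, "wx": 0, "wy": 0, "wz": 0}
    - {"claw": 1, "x": 0.085, "y": -0.3, "z": 0, "wx": 0, "wy": 0, "wz": 0}
    - {"claw": 1, "x": 0.085, "y": -0.3, "z": 0, "wx": 0, "wy": 0, "wz": 0}
    - {"claw": 1, "x": 0.06, "y": -0.3, "z": 0, "wx": 0, "wy": 0, "wz": 0}
    - {"claw": 1, "x": 0.05, "y": -0.3, "z": 0, "wx": 0, "wy": 0, "wz": 0}
    - {"claw": 1, "x": 0.05, "y": -0.3, "z": 0, "wx": 0, "wy": 0, "wz": 0}

```text
time: 7.73
tool_pos: [0.553, 0.0574, 0.0695]
tcp_rot: [[-1.0, 0.027, 0.002], [0.027, 1.0, 0.0], [-0.002, 0.0, -1.0]]
ft_force: [0.1, -0.0, -0.2]
finger_gap: 0.0007
```

Request:
apply_moves:
  steps:
    - {"claw": 1, "x": -0.01, "y": 0, "z": 0, "wx": 0, "wy": 0, "wz": 0}
    - {"claw": 1, "x": -0.015, "y": 0, "z": 0, "wx": 0, "wy": 0, "wz": 0}
    - {"claw": 1, "x": -0.02, "y": 0, "z": 0, "wx": 0, "wy": 0, "wz": 0}
    - {"claw": 1, "x": -0.025, "y": 0, "z": 0, "wx": 0, "wy": 0, "wz": 0}
    - {"claw": 1, "x": -0.03, "y": 0, "z": 0, "wx": 0, "wy": 0, "wz": 0}
    - {"claw": 1, "x": -0.03, "y": 0, "z": 0, "wx": 0, "wy": 0, "wz": 0}
    - {"claw": 1, "x": -0.03, "y": 0, "z": 0, "wx": 0, "wy": 0, "wz": 0}
    - {"claw": 1, "x": -0.03, "y": 0, "z": 0, "wx": 0, "wy": 0, "wz": 0}

```text
time: 8.4
tool_pos: [0.5583, 0.0569, 0.0688]
tcp_rot: [[-1.0, 0.028, -0.002], [0.028, 1.0, 0.0], [0.002, 0.0, -1.0]]
ft_force: [-5.0, 3.1, 1.0]
finger_gap: 0.0008
```

Request:
apply_moves:
  steps:
    - {"claw": 1, "x": -0.003, "y": 0, "z": 0, "wx": 0, "wy": 0, "wz": 0}
    - {"claw": 1, "x": -0.006, "y": 0, "z": 0, "wx": 0, "wy": 0, "wz": 0}
    - {"claw": 1, "x": -0.008, "y": 0, "z": 0, "wx": 0, "wy": 0, "wz": 0}
    - {"claw": 1, "x": -0.01, "y": 0, "z": 0, "wx": 0, "wy": 0, "wz": 0}
    - {"claw": 1, "x": -0.01, "y": 0, "z": 0, "wx": 0, "wy": 0, "wz": 0}
    - {"claw": 1, "x": -0.01, "y": 0, "z": 0, "wx": 0, "wy": 0, "wz": 0}
    - {"claw": 1, "x": -0.01, "y": 0, "z": 0, "wx": 0, "wy": 0, "wz": 0}
    - {"claw": 1, "x": -0.01, "y": 0, "z": 0, "wx": 0, "wy": 0, "wz": 0}

```text
time: 9.07
tool_pos: [0.5602, 0.0569, 0.0686]
tcp_rot: [[-1.0, 0.028, -0.003], [0.028, 1.0, 0.0], [0.003, 0.0, -1.0]]
ft_force: [-6.5, 3.1, 1.3]
finger_gap: 0.0002
```

Request:
apply_moves:
  steps:
    - {"claw": 1, "x": -0.003, "y": 0, "z": 0, "wx": 0, "wy": 0, "wz": 0}
    - {"claw": 1, "x": -0.006, "y": 0, "z": 0, "wx": 0, "wy": 0, "wz": 0}
    - {"claw": 1, "x": -0.008, "y": 0, "z": 0, "wx": 0, "wy": 0, "wz": 0}
    - {"claw": 1, "x": -0.008, "y": 0, "z": 0, "wx": 0, "wy": 0, "wz": 0}
    - {"claw": 1, "x": -0.008, "y": 0, "z": 0, "wx": 0, "wy": 0, "wz": 0}
    - {"claw": 1, "x": -0.008, "y": 0, "z": 0, "wx": 0, "wy": 0, "wz": 0}
    - {"claw": 1, "x": -0.008, "y": 0, "z": 0, "wx": 0, "wy": 0, "wz": 0}
    - {"claw": 1, "x": -0.008, "y": 0, "z": 0, "wx": 0, "wy": 0, "wz": 0}

```text
time: 9.73
tool_pos: [0.5617, 0.0568, 0.0684]
tcp_rot: [[-1.0, 0.028, -0.005], [0.028, 1.0, 0.0], [0.005, 0.0, -1.0]]
ft_force: [-9.4, 3.1, 2.0]
finger_gap: 0.0005
```

Request:
apply_moves:
  steps:
    - {"claw": 1, "x": -0.003, "y": 0, "z": 0, "wx": 0, "wy": 0, "wz": 0}
    - {"claw": 1, "x": -0.004, "y": 0, "z": 0, "wx": 0, "wy": 0, "wz": 0}
    - {"claw": 1, "x": -0.004, "y": 0, "z": 0, "wx": 0, "wy": 0, "wz": 0}
    - {"claw": 1, "x": -0.004, "y": 0, "z": 0, "wx": 0, "wy": 0, "wz": 0}
    - {"claw": 1, "x": -0.004, "y": 0, "z": 0, "wx": 0, "wy": 0, "wz": 0}
    - {"claw": 1, "x": -0.004, "y": 0, "z": 0, "wx": 0, "wy": 0, "wz": 0}
    - {"claw": 1, "x": -0.004, "y": 0, "z": 0, "wx": 0, "wy": 0, "wz": 0}
    - {"claw": 1, "x": -0.004, "y": 0, "z": 0, "wx": 0, "wy": 0, "wz": 0}

```text
time: 10.4
tool_pos: [0.5624, 0.0568, 0.0683]
tcp_rot: [[-1.0, 0.028, -0.005], [0.028, 1.0, 0.0], [0.005, 0.0, -1.0]]
ft_force: [-9.5, 4.1, 2.1]
finger_gap: 0.0007
```

Request:
apply_moves:
  steps:
    - {"claw": 1, "x": -0.003, "y": 0, "z": 0, "wx": 0, "wy": 0, "wz": 0}
    - {"claw": 1, "x": -0.004, "y": 0, "z": 0, "wx": 0, "wy": 0, "wz": 0}
    - {"claw": 1, "x": -0.004, "y": 0, "z": 0, "wx": 0, "wy": 0, "wz": 0}
    - {"claw": 1, "x": -0.004, "y": 0, "z": 0, "wx": 0, "wy": 0, "wz": 0}
    - {"claw": 1, "x": -0.004, "y": 0, "z": 0, "wx": 0, "wy": 0, "wz": 0}
    - {"claw": 1, "x": -0.004, "y": 0, "z": 0, "wx": 0, "wy": 0, "wz": 0}
    - {"claw": 1, "x": -0.004, "y": 0, "z": 0, "wx": 0, "wy": 0, "wz": 0}
    - {"claw": 1, "x": -0.004, "y": 0, "z": 0, "wx": 0, "wy": 0, "wz": 0}

```text
time: 11.07
tool_pos: [0.5628, 0.0568, 0.0682]
tcp_rot: [[-1.0, 0.028, -0.007], [0.028, 1.0, 0.0], [0.007, 0.0, -1.0]]
ft_force: [-11.9, 2.9, 4.5]
finger_gap: 0.0008
```

Request:
apply_moves:
  steps:
    - {"claw": 1, "x": -0.003, "y": 0, "z": 0, "wx": 0, "wy": 0, "wz": 0}
    - {"claw": 1, "x": -0.004, "y": 0, "z": 0, "wx": 0, "wy": 0, "wz": 0}
    - {"claw": 1, "x": -0.004, "y": 0, "z": 0, "wx": 0, "wy": 0, "wz": 0}
    - {"claw": 1, "x": -0.004, "y": 0, "z": 0, "wx": 0, "wy": 0, "wz": 0}
    - {"claw": 1, "x": -0.004, "y": 0, "z": 0, "wx": 0, "wy": 0, "wz": 0}
    - {"claw": 1, "x": -0.004, "y": 0, "z": 0, "wx": 0, "wy": 0, "wz": 0}
    - {"claw": 1, "x": -0.004, "y": 0, "z": 0, "wx": 0, "wy": 0, "wz": 0}
    - {"claw": 1, "x": -0.004, "y": 0, "z": 0, "wx": 0, "wy": 0, "wz": 0}

```text
time: 11.73
tool_pos: [0.5631, 0.0568, 0.0682]
tcp_rot: [[-1.0, 0.027, -0.008], [0.027, 1.0, 0.0], [0.008, 0.0, -1.0]]
ft_force: [-15.7, 4.2, 5.7]
finger_gap: 0.0004
```

Place 2 gives 5 N at 3.6 mm and 9.5 N at about 7.7 mm, then turns rigid on the stop, so it's stiff. Place 3 will confirm it.

Request:
apply_moves:
  steps:
    - {"claw": 1, "x": 0.04, "y": 0, "z": 0, "wx": 0, "wy": 0, "wz": 0}
    - {"claw": 1, "x": 0.095, "y": 0, "z": 0, "wx": 0, "wy": 0, "wz": 0}
    - {"claw": 1, "x": 0.095, "y": -0.15, "z": 0, "wx": 0, "wy": 0, "wz": 0}
    - {"claw": 1, "x": 0.095, "y": -0.3, "z": 0, "wx": 0, "wy": 0, "wz": 0}
    - {"claw": 1, "x": 0.095, "y": -0.3, "z": 0, "wx": 0, "wy": 0, "wz": 0}
    - {"claw": 1, "x": 0.07, "y": -0.3, "z": 0, "wx": 0, "wy": 0, "wz": 0}
    - {"claw": 1, "x": 0.06, "y": -0.3, "z": 0, "wx": 0, "wy": 0, "wz": 0}
    - {"claw": 1, "x": 0.06, "y": -0.3, "z": 0, "wx": 0, "wy": 0, "wz": 0}

```text
time: 12.4
tool_pos: [0.5505, -0.0176, 0.0692]
tcp_rot: [[-1.0, 0.027, 0.001], [0.027, 1.0, -0.0], [-0.001, -0.0, -1.0]]
ft_force: [-0.5, -0.4, -0.5]
finger_gap: 0.0004
```

Request:
apply_moves:
  steps:
    - {"claw": 1, "x": -0.01, "y": 0, "z": 0, "wx": 0, "wy": 0, "wz": 0}
    - {"claw": 1, "x": -0.015, "y": 0, "z": 0, "wx": 0, "wy": 0, "wz": 0}
    - {"claw": 1, "x": -0.02, "y": 0, "z": 0, "wx": 0, "wy": 0, "wz": 0}
    - {"claw": 1, "x": -0.025, "y": 0, "z": 0, "wx": 0, "wy": 0, "wz": 0}
    - {"claw": 1, "x": -0.03, "y": 0, "z": 0, "wx": 0, "wy": 0, "wz": 0}
    - {"claw": 1, "x": -0.03, "y": 0, "z": 0, "wx": 0, "wy": 0, "wz": 0}
    - {"claw": 1, "x": -0.03, "y": 0, "z": 0, "wx": 0, "wy": 0, "wz": 0}
    - {"claw": 1, "x": -0.03, "y": 0, "z": 0, "wx": 0, "wy": 0, "wz": 0}

```text
time: 13.07
tool_pos: [0.5567, -0.0184, 0.069]
tcp_rot: [[-1.0, 0.028, -0.001], [0.028, 1.0, 0.0], [0.001, 0.0, -1.0]]
ft_force: [-2.7, 1.1, -1.6]
finger_gap: 0.0007
```

Request:
apply_moves:
  steps:
    - {"claw": 1, "x": -0.003, "y": 0, "z": 0, "wx": 0, "wy": 0, "wz": 0}
    - {"claw": 1, "x": -0.006, "y": 0, "z": 0, "wx": 0, "wy": 0, "wz": 0}
    - {"claw": 1, "x": -0.008, "y": 0, "z": 0, "wx": 0, "wy": 0, "wz": 0}
    - {"claw": 1, "x": -0.01, "y": 0, "z": 0, "wx": 0, "wy": 0, "wz": 0}
    - {"claw": 1, "x": -0.01, "y": 0, "z": 0, "wx": 0, "wy": 0, "wz": 0}
    - {"claw": 1, "x": -0.01, "y": 0, "z": 0, "wx": 0, "wy": 0, "wz": 0}
    - {"claw": 1, "x": -0.01, "y": 0, "z": 0, "wx": 0, "wy": 0, "wz": 0}
    - {"claw": 1, "x": -0.01, "y": 0, "z": 0, "wx": 0, "wy": 0, "wz": 0}

```text
time: 13.73
tool_pos: [0.5594, -0.0186, 0.0691]
tcp_rot: [[-1.0, 0.028, -0.0], [0.028, 1.0, -0.0], [0.0, -0.0, -1.0]]
ft_force: [-4.8, 0.3, -2.3]
finger_gap: 0.0005
```

Request:
apply_moves:
  steps:
    - {"claw": 1, "x": -0.003, "y": 0, "z": 0, "wx": 0, "wy": 0, "wz": 0}
    - {"claw": 1, "x": -0.005, "y": 0, "z": 0, "wx": 0, "wy": 0, "wz": 0}
    - {"claw": 1, "x": -0.006, "y": 0, "z": 0, "wx": 0, "wy": 0, "wz": 0}
    - {"claw": 1, "x": -0.006, "y": 0, "z": 0, "wx": 0, "wy": 0, "wz": 0}
    - {"claw": 1, "x": -0.006, "y": 0, "z": 0, "wx": 0, "wy": 0, "wz": 0}
    - {"claw": 1, "x": -0.006, "y": 0, "z": 0, "wx": 0, "wy": 0, "wz": 0}
    - {"claw": 1, "x": -0.006, "y": 0, "z": 0, "wx": 0, "wy": 0, "wz": 0}
    - {"claw": 1, "x": -0.006, "y": 0, "z": 0, "wx": 0, "wy": 0, "wz": 0}

```text
time: 14.4
tool_pos: [0.5604, -0.0186, 0.069]
tcp_rot: [[-1.0, 0.028, -0.001], [0.028, 1.0, 0.0], [0.001, -0.0, -1.0]]
ft_force: [-6.3, 0.4, -0.5]
finger_gap: 0.0005
```

Request:
apply_moves:
  steps:
    - {"claw": 1, "x": -0.003, "y": 0, "z": 0, "wx": 0, "wy": 0, "wz": 0}
    - {"claw": 1, "x": -0.004, "y": 0, "z": 0, "wx": 0, "wy": 0, "wz": 0}
    - {"claw": 1, "x": -0.004, "y": 0, "z": 0, "wx": 0, "wy": 0, "wz": 0}
    - {"claw": 1, "x": -0.004, "y": 0, "z": 0, "wx": 0, "wy": 0, "wz": 0}
    - {"claw": 1, "x": -0.004, "y": 0, "z": 0, "wx": 0, "wy": 0, "wz": 0}
    - {"claw": 1, "x": -0.004, "y": 0, "z": 0, "wx": 0, "wy": 0, "wz": 0}
    - {"claw": 1, "x": -0.004, "y": 0, "z": 0, "wx": 0, "wy": 0, "wz": 0}
    - {"claw": 1, "x": -0.004, "y": 0, "z": 0, "wx": 0, "wy": 0, "wz": 0}

```text
time: 15.07
tool_pos: [0.5607, -0.0186, 0.0689]
tcp_rot: [[-1.0, 0.028, -0.003], [0.028, 1.0, 0.0], [0.003, 0.0, -1.0]]
ft_force: [-9.7, -0.6, 0.4]
finger_gap: 0.0006
```

Run:
```python
from h import *
for i in range(3):
    s=state(); print(s["time"],s["tool_pos"].round(5),s["ft_force"].round(2)); camera("top")
```

```text
15.0667 [ 0.56072 -0.01859  0.06888] [-9.69 -0.59  0.37]
15.1167 [ 0.56072 -0.01862  0.06888] [-10.81   0.32   0.25]
15.1667 [ 0.56074 -0.01859  0.06888] [-9.72  0.25  1.36]
```

Place 3 goes rigid at about 5 N, so it's tired and place 2 is the stiff one. All three were pressed to their stops, with a maximum of about 16 N. Now the cell.

```bash
echo '{"p":[0.56206,-0.0187,0.0695],"yaw":88.4}'>cmd.json
python3 go.py .532 -.018 .13 88.4; python3 go.py .4995 -.200 .16 57;python3 go.py .4995 -.294 .125 57; python3 go.py .4995 -.294 .046 57
```

```text
{'x': np.float64(0.1203), 'y': np.float64(-0.0006), 'z': np.float64(-0.242), 'wz': -0.0}
{'x': np.float64(0.1096), 'y': np.float64(-0.7313), 'z': np.float64(-0.12), 'wz': 0.1744}
{'x': np.float64(-0.2047), 'y': np.float64(-0.3154), 'z': np.float64(0.14), 'wz': 0.0}
{'x': np.float64(-0.0), 'y': np.float64(0.0), 'z': np.float64(0.316), 'wz': 0.0}
```

Request:
apply_moves:
  steps:
    - {"claw": 1, "x": 0.06, "y": 0, "z": 0, "wx": 0, "wy": 0, "wz": 0}
    - {"claw": 1, "x": 0.12, "y": -0.0006, "z": 0, "wx": 0, "wy": 0, "wz": 0}
    - {"claw": 1, "x": 0.1203, "y": -0.0006, "z": -0.12, "wx": 0, "wy": 0, "wz": 0}
    - {"claw": 1, "x": 0.1203, "y": -0.0006, "z": -0.242, "wx": 0, "wy": 0, "wz": 0}
    - {"claw": 1, "x": 0.1203, "y": -0.0006, "z": -0.242, "wx": 0, "wy": 0, "wz": 0}
    - {"claw": 1, "x": 0.1203, "y": -0.0006, "z": -0.242, "wx": 0, "wy": 0, "wz": 0}
    - {"claw": 1, "x": 0.1203, "y": -0.0006, "z": -0.242, "wx": 0, "wy": 0, "wz": 0}
    - {"claw": 1, "x": 0.1203, "y": -0.0006, "z": -0.242, "wx": 0, "wy": 0, "wz": 0}

```text
time: 15.88
tool_pos: [0.532, -0.018, 0.129]
tcp_rot: [[-1.0, 0.028, -0.0], [0.028, 1.0, 0.0], [0.0, 0.0, -1.0]]
ft_force: [-1.7, 0.2, -1.2]
finger_gap: 0.0007
```

Request:
apply_moves:
  steps:
    - {"claw": 0.5, "x": 0.02, "y": -0.15, "z": -0.05, "wx": 0, "wy": 0, "wz": 0.035}
    - {"claw": 0.5, "x": 0.04, "y": -0.3, "z": -0.1, "wx": 0, "wy": 0, "wz": 0.07}
    - {"claw": 0.5, "x": 0.07, "y": -0.45, "z": -0.12, "wx": 0, "wy": 0, "wz": 0.105}
    - {"claw": 0.5, "x": 0.09, "y": -0.6, "z": -0.12, "wx": 0, "wy": 0, "wz": 0.14}
    - {"claw": 0.5, "x": 0.1096, "y": -0.7313, "z": -0.12, "wx": 0, "wy": 0, "wz": 0.1744}
    - {"claw": 0.5, "x": 0.1096, "y": -0.7313, "z": -0.12, "wx": 0, "wy": 0, "wz": 0.1744}
    - {"claw": 0.5, "x": 0.1096, "y": -0.7313, "z": -0.12, "wx": 0, "wy": 0, "wz": 0.1744}
    - {"claw": 0.5, "x": 0.1096, "y": -0.7313, "z": -0.12, "wx": 0, "wy": 0, "wz": 0.1744}

```text
time: 16.55
tool_pos: [0.4993, -0.1995, 0.1589]
tcp_rot: [[-0.839, 0.544, -0.001], [0.544, 0.839, 0.001], [0.001, 0.0, -1.0]]
ft_force: [0.3, 0.5, -0.1]
finger_gap: 0.0458
```

Request:
apply_moves:
  steps:
    - {"claw": 0.5, "x": -0.1, "y": -0.15, "z": 0, "wx": 0, "wy": 0, "wz": 0}
    - {"claw": 0.5, "x": -0.2047, "y": -0.3154, "z": 0.05, "wx": 0, "wy": 0, "wz": 0}
    - {"claw": 0.5, "x": -0.2047, "y": -0.3154, "z": 0.14, "wx": 0, "wy": 0, "wz": 0}
    - {"claw": 0.5, "x": -0.2047, "y": -0.3154, "z": 0.14, "wx": 0, "wy": 0, "wz": 0}
    - {"claw": 0.5, "x": -0.2047, "y": -0.3154, "z": 0.14, "wx": 0, "wy": 0, "wz": 0}
    - {"claw": 0.5, "x": -0.2047, "y": -0.3154, "z": 0.14, "wx": 0, "wy": 0, "wz": 0}
    - {"claw": 0.5, "x": -0.2047, "y": -0.3154, "z": 0.14, "wx": 0, "wy": 0, "wz": 0}
    - {"claw": 0.5, "x": -0.2047, "y": -0.3154, "z": 0.14, "wx": 0, "wy": 0, "wz": 0}

```text
time: 17.22
tool_pos: [0.5002, -0.293, 0.1257]
tcp_rot: [[-0.84, 0.543, 0.001], [0.543, 0.84, -0.001], [-0.001, -0.0, -1.0]]
ft_force: [0.2, 0.0, 0.1]
finger_gap: 0.0463
```

Run:
```python
from h import *
s=state(); print(s["time"],s["tool_pos"].round(4),s["ft_force"].round(2),s["finger_gap"])
im,d=camera("side"); print(proj("side",[[*s["tool_pos"][:2],s["tool_pos"][2]],[.4995,-.294,.072]]))
save("pre.png",cv2.resize(im[180:360,190:400],None,fx=3,fy=3,interpolation=cv2.INTER_CUBIC))
```

```text
17.2167 [ 0.5002 -0.293   0.1257] [0.16 0.03 0.11] 0.04632656124267338
[[283.44737709 278.2560246 ]
 [283.68392114 296.55149622]]
```

View pics/pre.png

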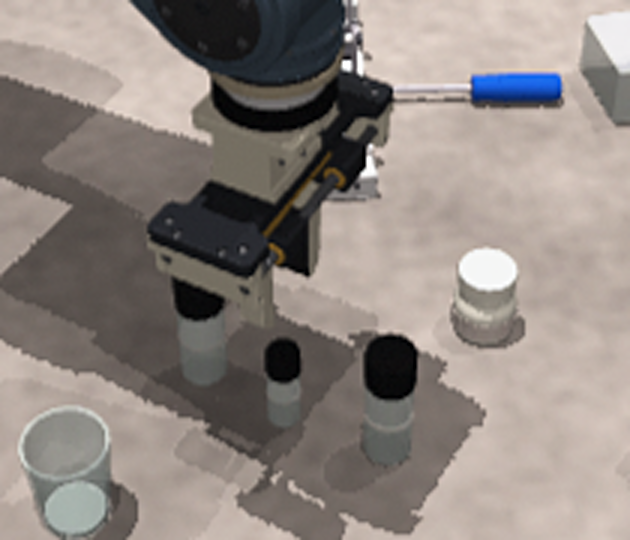

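The fingers straddle the small cell: the tips are at about (255,320) and (300,270) in the crop, and the cell is at (283,380). A and C stay outside the jaw sweep. Descend, grip and lift.

Request:
apply_moves:
  steps:
    - {"claw": 0.5, "x": 0, "y": 0, "z": 0.12, "wx": 0, "wy": 0, "wz": 0}
    - {"claw": 0.5, "x": 0, "y": 0, "z": 0.24, "wx": 0, "wy": 0, "wz": 0}
    - {"claw": 0.5, "x": 0, "y": 0, "z": 0.316, "wx": 0, "wy": 0, "wz": 0}
    - {"claw": 0.5, "x": 0, "y": 0, "z": 0.316, "wx": 0, "wy": 0, "wz": 0}
    - {"claw": 0.5, "x": 0, "y": 0, "z": 0.316, "wx": 0, "wy": 0, "wz": 0}
    - {"claw": 0.6, "x": 0, "y": 0, "z": 0.316, "wx": 0, "wy": 0, "wz": 0}
    - {"claw": 0.7, "x": 0, "y": 0, "z": 0.316, "wx": 0, "wy": 0, "wz": 0}
    - {"claw": 0.75, "x": 0, "y": 0, "z": 0.316, "wx": 0, "wy": 0, "wz": 0}
  force: 35

```text
time: 17.93
tool_pos: [0.5002, -0.2943, 0.0471]
tcp_rot: [[-0.839, 0.544, 0.002], [0.544, 0.839, -0.001], [-0.002, -0.0, -1.0]]
ft_force: [-0.8, -0.7, -0.2]
finger_gap: 0.0312
```

Request:
apply_moves:
  steps:
    - {"claw": 0.85, "x": 0, "y": 0, "z": 0, "wx": 0, "wy": 0, "wz": 0}
    - {"claw": 1, "x": 0, "y": 0, "z": 0, "wx": 0, "wy": 0, "wz": 0}
    - {"claw": 1, "x": 0, "y": 0, "z": 0, "wx": 0, "wy": 0, "wz": 0}
    - {"claw": 1, "x": 0, "y": 0, "z": 0, "wx": 0, "wy": 0, "wz": 0}
    - {"claw": 1, "x": 0, "y": 0, "z": 0, "wx": 0, "wy": 0, "wz": 0}
    - {"claw": 1, "x": 0, "y": 0, "z": 0, "wx": 0, "wy": 0, "wz": 0}
    - {"claw": 1, "x": 0, "y": 0, "z": 0, "wx": 0, "wy": 0, "wz": 0}
    - {"claw": 1, "x": 0, "y": 0, "z": 0, "wx": 0, "wy": 0, "wz": 0}
  force: 35

```text
time: 18.6
tool_pos: [0.5001, -0.2943, 0.0466]
tcp_rot: [[-0.839, 0.544, 0.001], [0.544, 0.839, -0.001], [-0.002, -0.0, -1.0]]
ft_force: [-0.8, 1.0, 6.8]
finger_gap: 0.0243
```

```bash
python3 go.py .4995 -.294 .17 57; python3 go.py .5465 -.10 .17 88.3; python3 go.py .5465 .057 .14 88.3
```

```text
{'x': np.float64(-0.0), 'y': np.float64(0.0), 'z': np.float64(-0.496), 'wz': 0.0}
{'x': np.float64(0.2648), 'y': np.float64(0.7533), 'z': np.float64(-0.0), 'wz': -0.1738}
{'x': np.float64(0.0187), 'y': np.float64(0.6277), 'z': np.float64(0.12), 'wz': -0.0}
```

Request:
apply_moves:
  steps:
    - {"claw": 1, "x": 0, "y": 0, "z": -0.06, "wx": 0, "wy": 0, "wz": 0}
    - {"claw": 1, "x": 0, "y": 0, "z": -0.16, "wx": 0, "wy": 0, "wz": 0}
    - {"claw": 1, "x": 0, "y": 0, "z": -0.28, "wx": 0, "wy": 0, "wz": 0}
    - {"claw": 1, "x": 0, "y": 0, "z": -0.4, "wx": 0, "wy": 0, "wz": 0}
    - {"claw": 1, "x": 0, "y": 0, "z": -0.496, "wx": 0, "wy": 0, "wz": 0}
    - {"claw": 1, "x": 0, "y": 0, "z": -0.496, "wx": 0, "wy": 0, "wz": 0}
    - {"claw": 1, "x": 0, "y": 0, "z": -0.496, "wx": 0, "wy": 0, "wz": 0}
    - {"claw": 1, "x": 0, "y": 0, "z": -0.496, "wx": 0, "wy": 0, "wz": 0}

```text
time: 19.27
tool_pos: [0.499, -0.2936, 0.1687]
tcp_rot: [[-0.839, 0.544, -0.001], [0.544, 0.839, 0.001], [0.001, 0.0, -1.0]]
ft_force: [0.9, -0.6, 0.0]
finger_gap: 0.024
```

Request:
apply_moves:
  steps:
    - {"claw": 1, "x": 0.04, "y": 0.11, "z": 0, "wx": 0, "wy": 0, "wz": -0.025}
    - {"claw": 1, "x": 0.08, "y": 0.24, "z": 0, "wx": 0, "wy": 0, "wz": -0.055}
    - {"claw": 1, "x": 0.13, "y": 0.37, "z": 0, "wx": 0, "wy": 0, "wz": -0.085}
    - {"claw": 1, "x": 0.18, "y": 0.5, "z": 0, "wx": 0, "wy": 0, "wz": -0.115}
    - {"claw": 1, "x": 0.23, "y": 0.64, "z": 0, "wx": 0, "wy": 0, "wz": -0.15}
    - {"claw": 1, "x": 0.2648, "y": 0.7533, "z": 0, "wx": 0, "wy": 0, "wz": -0.1738}
    - {"claw": 1, "x": 0.2648, "y": 0.7533, "z": 0, "wx": 0, "wy": 0, "wz": -0.1738}
    - {"claw": 1, "x": 0.2648, "y": 0.7533, "z": 0, "wx": 0, "wy": 0, "wz": -0.1738}

```text
time: 19.93
tool_pos: [0.5461, -0.0986, 0.1682]
tcp_rot: [[-1.0, 0.028, -0.002], [0.028, 1.0, 0.001], [0.002, 0.0, -1.0]]
ft_force: [-0.2, -0.5, -0.1]
finger_gap: 0.0244
```

Request:
apply_moves:
  steps:
    - {"claw": 1, "x": 0, "y": 0.11, "z": 0, "wx": 0, "wy": 0, "wz": 0}
    - {"claw": 1, "x": 0, "y": 0.24, "z": 0, "wx": 0, "wy": 0, "wz": 0}
    - {"claw": 1, "x": 0.01, "y": 0.38, "z": 0, "wx": 0, "wy": 0, "wz": 0}
    - {"claw": 1, "x": 0.0187, "y": 0.52, "z": 0.04, "wx": 0, "wy": 0, "wz": 0}
    - {"claw": 1, "x": 0.0187, "y": 0.6277, "z": 0.08, "wx": 0, "wy": 0, "wz": 0}
    - {"claw": 1, "x": 0.0187, "y": 0.6277, "z": 0.12, "wx": 0, "wy": 0, "wz": 0}
    - {"claw": 1, "x": 0.0187, "y": 0.6277, "z": 0.12, "wx": 0, "wy": 0, "wz": 0}
    - {"claw": 1, "x": 0.0187, "y": 0.6277, "z": 0.12, "wx": 0, "wy": 0, "wz": 0}

```text
time: 20.6
tool_pos: [0.546, 0.0558, 0.1388]
tcp_rot: [[-1.0, 0.031, -0.002], [0.031, 1.0, -0.0], [0.002, -0.0, -1.0]]
ft_force: [0.5, 0.2, -0.4]
finger_gap: 0.0244
```

Run:
```python
from h import *
s=state(); print(s["time"],s["tool_pos"].round(4),s["tcp_rot"].round(3).tolist(),s["ft_force"].round(2),s["finger_gap"])
im,d=camera("side"); im2,d2=camera("top"); np.savez("t2.npz",im=im,d=d,im2=im2,d2=d2)
o=cv2.resize(im[120:260,240:360],None,fx=4,fy=4,interpolation=cv2.INTER_CUBIC); save("over.png",o)
T=s["tool_pos"]; print((proj("side",[T,[T[0],T[1],T[2]-.046],[.5465,.057,.016],[.5465,.057,.056]])-[240,120])*4)
```

```text
20.6 [0.546  0.0558 0.1388] [[-1.0, 0.031, -0.002], [0.031, 1.0, -0.0], [0.002, -0.0, -1.0]] [ 0.45  0.21 -0.44] 0.024387144408716806
[[215.1551755  212.10147293]
 [215.70412506 270.76101954]
 [217.1158645  361.83948607]
 [216.68523222 314.66791404]]
```

View pics/over.png

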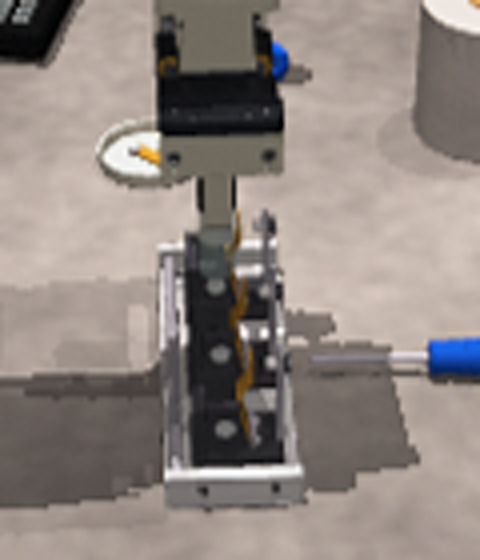

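The cell hangs upright in the jaws, with its foot at about (215,270) in the crop and the middle holder below it at (217,315). Now lower it in stages and watch the forces.

```bash
python3 go.py .547 .0572 .105 88.3; python3 go.py .547 .0572 .099 88.3
```

```text
{'x': np.float64(-0.0019), 'y': np.float64(0.0009), 'z': np.float64(0.14), 'wz': -0.0}
{'x': np.float64(-0.0), 'y': np.float64(-0.0), 'z': np.float64(0.024), 'wz': -0.0}
```

Request:
apply_moves:
  steps:
    - {"claw": 1, "x": -0.002, "y": 0.001, "z": 0.04, "wx": 0, "wy": 0, "wz": 0}
    - {"claw": 1, "x": -0.002, "y": 0.001, "z": 0.08, "wx": 0, "wy": 0, "wz": 0}
    - {"claw": 1, "x": -0.002, "y": 0.001, "z": 0.11, "wx": 0, "wy": 0, "wz": 0}
    - {"claw": 1, "x": -0.002, "y": 0.001, "z": 0.14, "wx": 0, "wy": 0, "wz": 0}
    - {"claw": 1, "x": -0.002, "y": 0.001, "z": 0.14, "wx": 0, "wy": 0, "wz": 0}
    - {"claw": 1, "x": -0.002, "y": 0.001, "z": 0.14, "wx": 0, "wy": 0, "wz": 0}
    - {"claw": 1, "x": -0.002, "y": 0.001, "z": 0.14, "wx": 0, "wy": 0, "wz": 0}
    - {"claw": 1, "x": -0.002, "y": 0.001, "z": 0.14, "wx": 0, "wy": 0, "wz": 0}
  force: 45

```text
time: 21.37
tool_pos: [0.5472, 0.0573, 0.105]
tcp_rot: [[-1.0, 0.03, 0.001], [0.03, 1.0, 0.0], [-0.001, 0.0, -1.0]]
ft_force: [0.1, 0.5, -1.1]
finger_gap: 0.0242
```

Request:
apply_moves:
  steps:
    - {"claw": 1, "x": 0, "y": 0, "z": 0.006, "wx": 0, "wy": 0, "wz": 0}
    - {"claw": 1, "x": 0, "y": 0, "z": 0.012, "wx": 0, "wy": 0, "wz": 0}
    - {"claw": 1, "x": 0, "y": 0, "z": 0.018, "wx": 0, "wy": 0, "wz": 0}
    - {"claw": 1, "x": 0, "y": 0, "z": 0.024, "wx": 0, "wy": 0, "wz": 0}
    - {"claw": 1, "x": 0, "y": 0, "z": 0.024, "wx": 0, "wy": 0, "wz": 0}
    - {"claw": 1, "x": 0, "y": 0, "z": 0.024, "wx": 0, "wy": 0, "wz": 0}
    - {"claw": 1, "x": 0, "y": 0, "z": 0.024, "wx": 0, "wy": 0, "wz": 0}
    - {"claw": 1, "x": 0, "y": 0, "z": 0.024, "wx": 0, "wy": 0, "wz": 0}

```text
time: 22.03
tool_pos: [0.5468, 0.0573, 0.0986]
tcp_rot: [[-1.0, 0.03, -0.0], [0.03, 1.0, 0.0], [0.0, 0.0, -1.0]]
ft_force: [-2.6, 0.6, 0.2]
finger_gap: 0.0241
```

Request:
apply_moves:
  steps:
    - {"claw": 1, "x": 0, "y": 0, "z": 0.005, "wx": 0, "wy": 0, "wz": 0}
    - {"claw": 1, "x": 0, "y": 0, "z": 0.01, "wx": 0, "wy": 0, "wz": 0}
    - {"claw": 1, "x": 0, "y": 0, "z": 0.015, "wx": 0, "wy": 0, "wz": 0}
    - {"claw": 1, "x": 0, "y": 0, "z": 0.02, "wx": 0, "wy": 0, "wz": 0}
    - {"claw": 1, "x": 0, "y": 0, "z": 0.02, "wx": 0, "wy": 0, "wz": 0}
    - {"claw": 1, "x": 0, "y": 0, "z": 0.02, "wx": 0, "wy": 0, "wz": 0}
    - {"claw": 1, "x": 0, "y": 0, "z": 0.02, "wx": 0, "wy": 0, "wz": 0}
    - {"claw": 1, "x": 0, "y": 0, "z": 0.02, "wx": 0, "wy": 0, "wz": 0}

```text
time: 22.7
tool_pos: [0.5471, 0.0573, 0.0937]
tcp_rot: [[-1.0, 0.03, 0.0], [0.03, 1.0, -0.0], [-0.0, -0.0, -1.0]]
ft_force: [-1.7, -0.0, 2.1]
finger_gap: 0.0242
```

Request:
apply_moves:
  steps:
    - {"claw": 1, "x": 0, "y": 0, "z": 0.005, "wx": 0, "wy": 0, "wz": 0}
    - {"claw": 1, "x": 0, "y": 0, "z": 0.01, "wx": 0, "wy": 0, "wz": 0}
    - {"claw": 1, "x": 0, "y": 0, "z": 0.015, "wx": 0, "wy": 0, "wz": 0}
    - {"claw": 1, "x": 0, "y": 0, "z": 0.02, "wx": 0, "wy": 0, "wz": 0}
    - {"claw": 1, "x": 0, "y": 0, "z": 0.02, "wx": 0, "wy": 0, "wz": 0}
    - {"claw": 1, "x": 0, "y": 0, "z": 0.02, "wx": 0, "wy": 0, "wz": 0}
    - {"claw": 1, "x": 0, "y": 0, "z": 0.02, "wx": 0, "wy": 0, "wz": 0}
    - {"claw": 1, "x": 0, "y": 0, "z": 0.02, "wx": 0, "wy": 0, "wz": 0}

```text
time: 23.37
tool_pos: [0.547, 0.0573, 0.0886]
tcp_rot: [[-1.0, 0.03, 0.0], [0.03, 1.0, 0.0], [-0.0, 0.0, -1.0]]
ft_force: [-1.2, 1.2, 3.1]
finger_gap: 0.0239
```

Run:
```python
from h import *
s=state(); T=s["tool_pos"]; print(s["time"],s["wrist_torque"].round(3))
im,d=camera("side"); im2,_=camera("top")
save("in1.png",cv2.resize(im[140:250,260:345],None,fx=6,fy=5.4,interpolation=cv2.INTER_CUBIC))
print((proj("side",[T,[T[0],T[1]-.012,.068]])-[260,140])*[6,5.4])
```

```text
23.3667 [ 0.114  0.323 -0.038]
[[205.58955662 262.60822742]
 [207.91975554 311.70143682]]
```

View pics/in1.png

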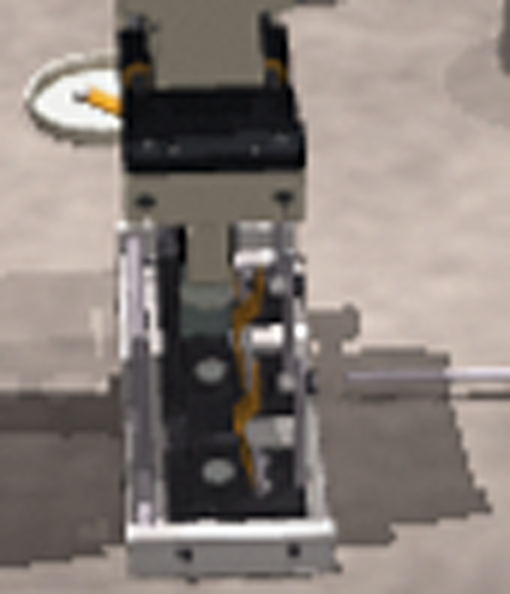

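The cell's foot is inside the middle pocket: the glass shows at about (205,310) in the crop, upright, with its finger bent back at (245,310). Keep pushing down.

Request:
apply_moves:
  steps:
    - {"claw": 1, "x": 0, "y": 0, "z": 0.006, "wx": 0, "wy": 0, "wz": 0}
    - {"claw": 1, "x": 0, "y": 0, "z": 0.012, "wx": 0, "wy": 0, "wz": 0}
    - {"claw": 1, "x": 0, "y": 0, "z": 0.018, "wx": 0, "wy": 0, "wz": 0}
    - {"claw": 1, "x": 0, "y": 0, "z": 0.024, "wx": 0, "wy": 0, "wz": 0}
    - {"claw": 1, "x": 0, "y": 0, "z": 0.03, "wx": 0, "wy": 0, "wz": 0}
    - {"claw": 1, "x": 0, "y": 0, "z": 0.03, "wx": 0, "wy": 0, "wz": 0}
    - {"claw": 1, "x": 0, "y": 0, "z": 0.03, "wx": 0, "wy": 0, "wz": 0}
    - {"claw": 1, "x": 0, "y": 0, "z": 0.03, "wx": 0, "wy": 0, "wz": 0}

```text
time: 24.13
tool_pos: [0.5469, 0.0573, 0.0811]
tcp_rot: [[-1.0, 0.03, -0.0], [0.03, 1.0, -0.0], [0.0, -0.0, -1.0]]
ft_force: [-1.6, -0.1, 2.9]
finger_gap: 0.024
```

Request:
apply_moves:
  steps:
    - {"claw": 1, "x": 0, "y": 0, "z": 0.006, "wx": 0, "wy": 0, "wz": 0}
    - {"claw": 1, "x": 0, "y": 0, "z": 0.012, "wx": 0, "wy": 0, "wz": 0}
    - {"claw": 1, "x": 0, "y": 0, "z": 0.018, "wx": 0, "wy": 0, "wz": 0}
    - {"claw": 1, "x": 0, "y": 0, "z": 0.024, "wx": 0, "wy": 0, "wz": 0}
    - {"claw": 1, "x": 0, "y": 0, "z": 0.03, "wx": 0, "wy": 0, "wz": 0}
    - {"claw": 1, "x": 0, "y": 0, "z": 0.03, "wx": 0, "wy": 0, "wz": 0}
    - {"claw": 1, "x": 0, "y": 0, "z": 0.03, "wx": 0, "wy": 0, "wz": 0}
    - {"claw": 1, "x": 0, "y": 0, "z": 0.03, "wx": 0, "wy": 0, "wz": 0}

```text
time: 24.8
tool_pos: [0.5468, 0.0573, 0.0735]
tcp_rot: [[-1.0, 0.03, -0.0], [0.03, 1.0, -0.0], [0.0, -0.0, -1.0]]
ft_force: [-2.5, -0.3, 1.5]
finger_gap: 0.0245
```

Request:
apply_moves:
  steps:
    - {"claw": 1, "x": 0, "y": 0, "z": 0.006, "wx": 0, "wy": 0, "wz": 0}
    - {"claw": 1, "x": 0, "y": 0, "z": 0.012, "wx": 0, "wy": 0, "wz": 0}
    - {"claw": 1, "x": 0, "y": 0, "z": 0.018, "wx": 0, "wy": 0, "wz": 0}
    - {"claw": 1, "x": 0, "y": 0, "z": 0.024, "wx": 0, "wy": 0, "wz": 0}
    - {"claw": 1, "x": 0, "y": 0, "z": 0.03, "wx": 0, "wy": 0, "wz": 0}
    - {"claw": 1, "x": 0, "y": 0, "z": 0.03, "wx": 0, "wy": 0, "wz": 0}
    - {"claw": 1, "x": 0, "y": 0, "z": 0.03, "wx": 0, "wy": 0, "wz": 0}
    - {"claw": 1, "x": 0, "y": 0, "z": 0.03, "wx": 0, "wy": 0, "wz": 0}

```text
time: 25.47
tool_pos: [0.5468, 0.0573, 0.066]
tcp_rot: [[-1.0, 0.03, -0.001], [0.03, 1.0, 0.0], [0.001, 0.0, -1.0]]
ft_force: [-2.8, 0.2, 2.4]
finger_gap: 0.0244
```

Request:
apply_moves:
  steps:
    - {"claw": 1, "x": 0, "y": 0, "z": 0.003, "wx": 0, "wy": 0, "wz": 0}
    - {"claw": 1, "x": 0, "y": 0, "z": 0.006, "wx": 0, "wy": 0, "wz": 0}
    - {"claw": 1, "x": 0, "y": 0, "z": 0.01, "wx": 0, "wy": 0, "wz": 0}
    - {"claw": 1, "x": 0, "y": 0, "z": 0.01, "wx": 0, "wy": 0, "wz": 0}
    - {"claw": 1, "x": 0, "y": 0, "z": 0.01, "wx": 0, "wy": 0, "wz": 0}
    - {"claw": 1, "x": 0, "y": 0, "z": 0.01, "wx": 0, "wy": 0, "wz": 0}
    - {"claw": 1, "x": 0, "y": 0, "z": 0.01, "wx": 0, "wy": 0, "wz": 0}
    - {"claw": 1, "x": 0, "y": 0, "z": 0.01, "wx": 0, "wy": 0, "wz": 0}

```text
time: 26.13
tool_pos: [0.5468, 0.0573, 0.0636]
tcp_rot: [[-1.0, 0.03, -0.0], [0.03, 1.0, 0.0], [0.0, -0.0, -1.0]]
ft_force: [-4.8, -0.0, 5.5]
finger_gap: 0.0239
```

Request:
apply_moves:
  steps:
    - {"claw": 1, "x": 0, "y": 0, "z": 0.003, "wx": 0, "wy": 0, "wz": 0}
    - {"claw": 1, "x": 0, "y": 0, "z": 0.006, "wx": 0, "wy": 0, "wz": 0}
    - {"claw": 1, "x": 0, "y": 0, "z": 0.006, "wx": 0, "wy": 0, "wz": 0}
    - {"claw": 1, "x": 0, "y": 0, "z": 0.006, "wx": 0, "wy": 0, "wz": 0}
    - {"claw": 1, "x": 0, "y": 0, "z": 0.006, "wx": 0, "wy": 0, "wz": 0}
    - {"claw": 1, "x": 0, "y": 0, "z": 0.006, "wx": 0, "wy": 0, "wz": 0}
    - {"claw": 1, "x": 0, "y": 0, "z": 0.006, "wx": 0, "wy": 0, "wz": 0}
    - {"claw": 1, "x": 0, "y": 0, "z": 0.006, "wx": 0, "wy": 0, "wz": 0}

```text
time: 26.8
tool_pos: [0.547, 0.0573, 0.0626]
tcp_rot: [[-1.0, 0.03, -0.0], [0.03, 1.0, -0.0], [0.0, -0.0, -1.0]]
ft_force: [-6.6, 0.2, 11.5]
finger_gap: 0.0243
```

Request:
apply_moves:
  steps:
    - {"claw": 1, "x": 0, "y": 0, "z": 0.002, "wx": 0, "wy": 0, "wz": 0}
    - {"claw": 1, "x": 0, "y": 0, "z": 0.004, "wx": 0, "wy": 0, "wz": 0}
    - {"claw": 1, "x": 0, "y": 0, "z": 0.004, "wx": 0, "wy": 0, "wz": 0}
    - {"claw": 1, "x": 0, "y": 0, "z": 0.004, "wx": 0, "wy": 0, "wz": 0}
    - {"claw": 1, "x": 0, "y": 0, "z": 0.004, "wx": 0, "wy": 0, "wz": 0}
    - {"claw": 1, "x": 0, "y": 0, "z": 0.004, "wx": 0, "wy": 0, "wz": 0}
    - {"claw": 1, "x": 0, "y": 0, "z": 0.004, "wx": 0, "wy": 0, "wz": 0}
    - {"claw": 1, "x": 0, "y": 0, "z": 0.004, "wx": 0, "wy": 0, "wz": 0}

```text
time: 27.47
tool_pos: [0.5473, 0.0573, 0.0625]
tcp_rot: [[-1.0, 0.03, 0.001], [0.03, 1.0, -0.0], [-0.001, -0.0, -1.0]]
ft_force: [-9.9, -1.1, 21.4]
finger_gap: 0.0241
```

The cell is on the floor: the push rises from 11 to 21 N over 0.1 mm at TCP z 62.5 mm, exactly the expected home height. Relieve the load, then release.

Request:
apply_moves:
  steps:
    - {"claw": 1, "x": 0.002, "y": 0, "z": -0.002, "wx": 0, "wy": 0, "wz": 0}
    - {"claw": 1, "x": 0.004, "y": 0, "z": -0.003, "wx": 0, "wy": 0, "wz": 0}
    - {"claw": 1, "x": 0.004, "y": 0, "z": -0.003, "wx": 0, "wy": 0, "wz": 0}
    - {"claw": 1, "x": 0.004, "y": 0, "z": -0.003, "wx": 0, "wy": 0, "wz": 0}
    - {"claw": 1, "x": 0.004, "y": 0, "z": -0.003, "wx": 0, "wy": 0, "wz": 0}
    - {"claw": 1, "x": 0.004, "y": 0, "z": -0.003, "wx": 0, "wy": 0, "wz": 0}
    - {"claw": 1, "x": 0.004, "y": 0, "z": -0.003, "wx": 0, "wy": 0, "wz": 0}
    - {"claw": 1, "x": 0.004, "y": 0, "z": -0.003, "wx": 0, "wy": 0, "wz": 0}

```text
time: 28.13
tool_pos: [0.5468, 0.0573, 0.0626]
tcp_rot: [[-1.0, 0.03, 0.002], [0.03, 1.0, -0.0], [-0.002, 0.0, -1.0]]
ft_force: [-4.0, -0.1, 10.1]
finger_gap: 0.0243
```

Request:
apply_moves:
  steps:
    - {"claw": 0.7, "x": 0, "y": 0, "z": 0, "wx": 0, "wy": 0, "wz": 0}
    - {"claw": 0.6, "x": 0, "y": 0, "z": 0, "wx": 0, "wy": 0, "wz": 0}
    - {"claw": 0.5, "x": 0, "y": 0, "z": 0, "wx": 0, "wy": 0, "wz": 0}
    - {"claw": 0.5, "x": 0, "y": 0, "z": 0, "wx": 0, "wy": 0, "wz": 0}
    - {"claw": 0.5, "x": 0, "y": 0, "z": 0, "wx": 0, "wy": 0, "wz": 0}
    - {"claw": 0.5, "x": 0, "y": 0, "z": 0, "wx": 0, "wy": 0, "wz": 0}
    - {"claw": 0.5, "x": 0, "y": 0, "z": 0, "wx": 0, "wy": 0, "wz": 0}
    - {"claw": 0.5, "x": 0, "y": 0, "z": 0, "wx": 0, "wy": 0, "wz": 0}

```text
time: 28.8
tool_pos: [0.546, 0.0574, 0.0619]
tcp_rot: [[-1.0, 0.03, 0.0], [0.03, 1.0, 0.0], [-0.0, 0.0, -1.0]]
ft_force: [-0.5, 0.3, -0.5]
finger_gap: 0.0468
```

Now lift straight up, then back off to clear the view.

Request:
apply_moves:
  steps:
    - {"claw": 0.5, "x": 0, "y": 0, "z": -0.05, "wx": 0, "wy": 0, "wz": 0}
    - {"claw": 0.5, "x": 0, "y": 0, "z": -0.15, "wx": 0, "wy": 0, "wz": 0}
    - {"claw": 0.5, "x": 0, "y": 0, "z": -0.3, "wx": 0, "wy": 0, "wz": 0}
    - {"claw": 0.5, "x": 0, "y": 0, "z": -0.45, "wx": 0, "wy": 0, "wz": 0}
    - {"claw": 0.5, "x": 0.15, "y": 0, "z": -0.55, "wx": 0, "wy": 0, "wz": 0}
    - {"claw": 0.5, "x": 0.3, "y": 0, "z": -0.55, "wx": 0, "wy": 0, "wz": 0}
    - {"claw": 0.5, "x": 0.45, "y": 0, "z": -0.55, "wx": 0, "wy": 0, "wz": 0}
    - {"claw": 0.5, "x": 0.6, "y": 0, "z": -0.55, "wx": 0, "wy": 0, "wz": 0}

```text
time: 29.47
tool_pos: [0.3943, 0.0618, 0.1995]
tcp_rot: [[-1.0, 0.03, 0.001], [0.03, 1.0, 0.0], [-0.001, 0.0, -1.0]]
ft_force: [0.6, 0.2, -0.6]
finger_gap: 0.0465
```

Request:
apply_moves:
  steps:
    - {"claw": 0.5, "x": 0, "y": 0.15, "z": 0, "wx": 0, "wy": 0, "wz": 0}
    - {"claw": 0.5, "x": 0, "y": 0.3, "z": 0, "wx": 0, "wy": 0, "wz": 0}
    - {"claw": 0.5, "x": 0, "y": 0.45, "z": 0, "wx": 0, "wy": 0, "wz": 0}
    - {"claw": 0.5, "x": 0, "y": 0.6, "z": 0, "wx": 0, "wy": 0, "wz": 0}
    - {"claw": 0.5, "x": 0, "y": 0.75, "z": 0, "wx": 0, "wy": 0, "wz": 0}
    - {"claw": 0.5, "x": 0, "y": 0.85, "z": 0, "wx": 0, "wy": 0, "wz": 0}
    - {"claw": 0.5, "x": 0, "y": 0.85, "z": 0, "wx": 0, "wy": 0, "wz": 0}
    - {"claw": 0.5, "x": 0, "y": 0.85, "z": 0, "wx": 0, "wy": 0, "wz": 0}

```text
time: 30.13
tool_pos: [0.4019, 0.2749, 0.1991]
tcp_rot: [[-1.0, 0.027, -0.0], [0.027, 1.0, -0.0], [0.0, -0.0, -1.0]]
ft_force: [0.5, -0.5, 0.5]
finger_gap: 0.0464
```

Run:
```python
from h import *
s=state(); print(s["time"],s["tool_pos"].round(3),s["ft_force"].round(2))
im,d=camera("side"); im2,d2=camera("top"); old=np.load("top0.npz")
w=cloud("top",d2)[165:212,235:270].reshape(-1,3); g=im2[165:212,235:270].reshape(-1,3).sum(1)
q=w[(w[:,2]>.083)&(g<200)]; print("cap top",len(q),q.min(0).round(4),q.max(0).round(4),np.median(q,0).round(4))
df=np.abs(d2-old["d"]); df[(d2<=0)|(old["d"]<=0)]=0; n,l,st,c=cv2.connectedComponentsWithStats((df>.015).astype(np.uint8))
print([(st[i].tolist()) for i in range(1,n) if st[i][4]>8])
w=cloud("side",d)[140:260,260:345].reshape(-1,3); q=w[(w[:,2]>.080)&(w[:,2]<.1)&(abs(w[:,1]-.055)<.02)&(w[:,0]<.56)]; print("side cap",len(q),q.min(0).round(4),q.max(0).round(4))
o=np.zeros((600,780,3),np.uint8)
o[:420,:320]=cv2.resize(im[150:255,265:345],None,fx=4,fy=4,interpolation=cv2.INTER_CUBIC)
o[:225,330:780]=cv2.resize(im2[160:215,200:310],(450,225),interpolation=cv2.INTER_CUBIC)
o[235:560,335:768]=cv2.resize(im,(433,325)); save("end.png",o)
```

```text
30.1333 [0.402 0.275 0.199] [ 0.48 -0.46  0.52]
cap top 66 [0.5354 0.0466 0.0833] [0.5577 0.0688 0.0923] [0.5466 0.0576 0.0873]
[[248, 180, 6, 3, 15], [246, 184, 10, 10, 78], [367, 201, 14, 9, 100], [0, 214, 193, 206, 24767], [250, 365, 53, 42, 1276], [300, 379, 22, 41, 351], [207, 403, 35, 17, 248]]
side cap 64 [0.5355 0.0434 0.0802] [0.5568 0.0722 0.0916]
```

View pics/end.png

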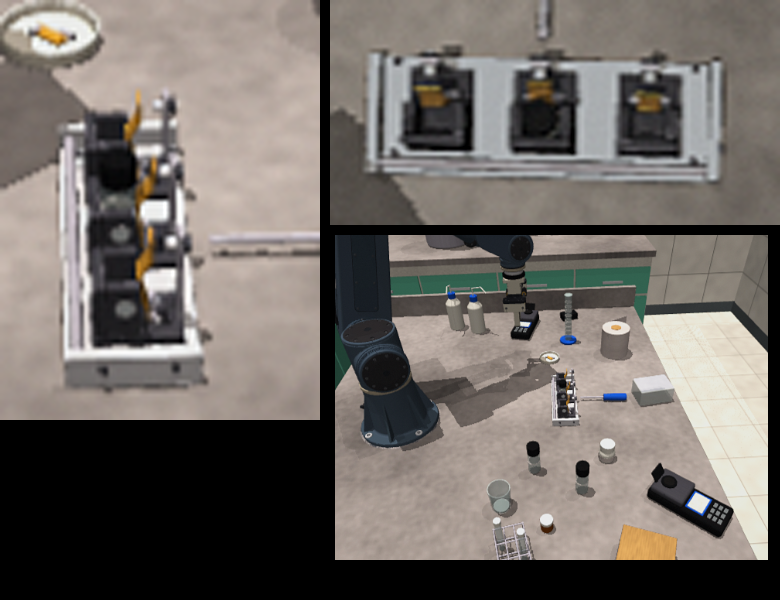

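The picture shows the black cap upright in the middle holder (top view 541,112; side view 115,165), with its finger bent back. Cap-top height is 87.3 mm against the expected 88 mm. Everything else is where it was.

```bash
python3 -c "
from station import *
print(hand_in())"
```

```text
the job is handed in; nothing more can be done
None
```

The black-capped cell is upright and fully home in the middle holder (place 2), released, and the job is handed in. The arm had finished moving at about 30 s of the 67 s allowed.

**Which finger is stiff:** I pressed all three finger tips back until they went rigid on their stops. The hardest push I read was about 16 N, against the 25 N limit.

| Place | Force just before the stop | Finding |
|---|---|---|
| 1 | about 4.5–5 N | tired |
| 2 | about 9.5–10 N | stiff |
| 3 | about 5 N | tired |

**Loading the cell:** I took the smallest of the three black-capped vials, about 72 mm tall; the other two are about 107 mm. I pushed it down until it met the floor, where the push rose from 11 to 21 N over 0.1 mm at the expected height.

**Last checks:**
- **Fit:** the cap top measured 87.3 mm above the bench (expected 88 mm), and the cap centre was within about 0.5 mm of the position I expected.
- **Surroundings:** comparing depth pictures from before and after, the only changes were at the cell's old and new places, its finger tip and the arm. The gripper was empty and clear of everything.

Two readings did not quite match the description:
- **Push past the knuckle:** I read only 2–3 N there, not the 8–15 N stated. I read the force only at the end of each move, so the peak probably fell between readings.
- **Place 3:** one reading pointed to slightly over 5 N at its stop, still well below place 2.

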